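# Load the vial carrier from the gravity feeder and pin its keeper shut

## Task

Swing the yellow keeper bar of the blue vial carrier wide open and load it with every amber vial from the sloped feeder: take the end vial at the orange stop, let the next one roll down, and lay one vial square and centred in each cradle, in any free cradles. Then swing the keeper fully shut over them and push the loose red-handled lock pin all the way home through the lugs and the keeper's tab, from the free end. Leave the jar, the dish and the timer where they are.

Things in the scene. Friction and masses are not known exactly. Their poses are not given: they have to be found in the camera images.
- feeder: Sloped vial feeder, fixed: aluminium track, white side guides, clear roof, orange stop at its low end. 66 mm wide, 200 mm long, 145 mm high. Origin at its foot below the centre of the end vial; own x points level up the 20 degree slope, y across. The vials lie across it (along y) and roll down. Guides begin 24 mm and the roof 36 mm up the slope from the end vial's centre.
- feeder_stop (a point): Centre of the vial that lies against the stop, 62 mm above the feeder's foot. Only this vial is open: grip it from above by its two end faces. The track floor (34 mm wide) and the stop (30 mm wide, up to 6 mm above the vial's centre) are narrower than the vial.
- vial_0: Amber glass vial with white label and cap, a plain cylinder 26 mm in diameter and 50 mm long (ends bevelled to 20 mm), 30 g, lying on its side; origin at its centre, its own y along its length. Five or six vials are there in all. One of them may already lie in cradle 2.
- vial_1: Amber glass vial with white label and cap, a plain cylinder 26 mm in diameter and 50 mm long (ends bevelled to 20 mm), 30 g, lying on its side; origin at its centre, its own y along its length. Five or six vials are there in all. One of them may already lie in cradle 2.
- vial_2: Amber glass vial with white label and cap, a plain cylinder 26 mm in diameter and 50 mm long (ends bevelled to 20 mm), 30 g, lying on its side; origin at its centre, its own y along its length. Five or six vials are there in all. One of them may already lie in cradle 2.
- vial_3: Amber glass vial with white label and cap, a plain cylinder 26 mm in diameter and 50 mm long (ends bevelled to 20 mm), 30 g, lying on its side; origin at its centre, its own y along its length. Five or six vials are there in all. One of them may already lie in cradle 2.
- vial_4: Amber glass vial with white label and cap, a plain cylinder 26 mm in diameter and 50 mm long (ends bevelled to 20 mm), 30 g, lying on its side; origin at its centre, its own y along its length. Five or six vials are there in all. One of them may already lie in cradle 2.
- vial_5: Amber glass vial with white label and cap, a plain cylinder 26 mm in diameter and 50 mm long (ends bevelled to 20 mm), 30 g, lying on its side; origin at its centre, its own y along its length. Five or six vials are there in all. One of them may already lie in cradle 2.
- carrier: Fixed carrier. Origin on the bench at the keeper's vertical hinge axis; own -y runs along the row of cradles to the free end. Blue base 62 mm wide (x), 10 mm thick, y +28 to -268 mm. Six white V cradles 34 mm wide, 30 mm apart; a vial lies along x and sticks out 8 mm each side. Two lugs 32 mm wide, 50 mm high, at y -229..-235 and -255..-261 mm, each with an 11.5 mm hole along y at z 38 mm.
- cradle_0 (a point): Centre of a vial seated in cradle 0 (nearest the hinge), 36 mm above the bench; axes as the carrier's
- cradle_1 (a point): Centre of a vial seated in cradle 1 (counting from the hinge), 36 mm above the bench; axes as the carrier's
- cradle_2 (a point): Centre of a vial seated in cradle 2 (counting from the hinge), 36 mm above the bench; axes as the carrier's
- cradle_3 (a point): Centre of a vial seated in cradle 3 (counting from the hinge), 36 mm above the bench; axes as the carrier's
- cradle_4 (a point): Centre of a vial seated in cradle 4 (counting from the hinge), 36 mm above the bench; axes as the carrier's
- cradle_5 (a point): Centre of a vial seated in cradle 5 (nearest the free end), 36 mm above the bench; axes as the carrier's
- keeper (a joint): Angle of the yellow keeper bar about its hinge: 0 = shut against its stop, over the cradles, its tab (14 mm thick, 11.5 mm hole) hanging between the lugs, holes in line; positive = swung out counter-clockwise from above, at most 1.4. Stays where left (about 1 N at the knob). Bar 16 mm wide, z 54 to 64 mm, 252 mm long; clears seated vials by 4 mm. Starts nearly shut, not pinned.
- keeper_knob (a point): Black upright round knob on the keeper bar, 180 mm from the hinge axis: 16 mm diameter, z = 64 to 104 mm; this point is on its axis, 92 mm above the bench
- pin_mouth (a point): Centre of the outer face of the outer lug's hole, where the pin goes in towards the carrier's +y; the pin is home when its shoulder meets this face
- lock_pin: Loose lock pin lying flat: red handle 36 mm long, 24 wide, 12 thick; steel shoulder 18 x 10 mm, 6 long; round shaft 8 mm in diameter, 50 long, the last 10 tapered. 45 g. Origin on its axis at the shoulder's front face (6 mm above the bench as it lies); own x points along the shaft to the tip, y across the handle. The handle's middle is 23 mm behind the origin.
- jar_yellow: Bystander: specimen jar with yellow lid, 51 mm diameter, 79 mm high; origin under its centre
- petri_dish: Bystander: petri dish, 60 mm diameter, 16 mm high; origin under its centre
- timer: Bystander: white bench timer 64 x 68 x 18 mm; origin under its centre

How it is judged:
By the outcome, as a careful person would: the job done as asked, in the order asked, and still so for the second after the job is handed in, with the robot touching nothing.
Of vial_4, vial_5 only 1 to 2 are there at a start; the rules pass over those that are not, and their reading is None.
At some moment in a run one of lock_pin may be knocked a few centimetres aside while the robot is not near it.
Once in a run the grip may slacken for a moment while it holds something.
It also fails if it takes over 208 s, if anything falls off the work surface, if the arm or the gripper's body presses on something with over 40 N, if the wrist force passes 120 N, or if a joint passes its speed limit or range.

## Robot

A 6-joint arm with a two-finger parallel gripper is mounted at the origin on a cart in front of the work surface, level with it; the furniture and walls round the work are solid. World frame = base frame: x ahead of the robot, y to its left, z up, the work surface at z = 0. Lengths are in m, angles in degrees, forces in N, time in s.
With the tool pointing down it reaches from about 0.35 to 0.875 m from the base axis. Payload 4.2 kg.
Tool frame: the origin (TCP) lies midway between the tips of the shut fingers; the grasp point (between the pads) lies 19 mm behind it; z points along the fingers, y is the line along which they close (so a half turn about z gives the same grasp; the last joint's range is limited). The gripper opens to 87 mm and grips with 3 to 60 N. Pads are 19 mm wide; open, the fingers measure 117 mm over their backs; the gripper's body (75 mm by 190 mm) begins 51 mm behind the grasp point.
Start: joints at [84.087, 22.042, 0.453, 0, -68.411, -14.817], TCP at [0.221, 0.585, 0.223] pointing down, gripper open.
Joint ranges: [-179.83, 179.83], [-69.29, 118.12], [-61.27, 80.66], [-181.25, 117.63], [-171.15, -9.14], [-177.46, 177.46]. Speed limits (degrees/s): [159.86, 159.86, 180, 180, 180, 180].

## Interface

Orientations are given as a 3x3 rotation matrix whose columns are the frame's x, y, z axes.
In Python, from station import r, optics gives the robot as it stands (r), with the cameras (optics).
- The arm moves only by the shell command python3 steer.py 'ROWS'. ROWS is a JSON list of rows, 1 to 8 of them, each of 7 numbers: the opening from 0.0 (shut) to 1.0 (fully open), then dx, dy, dz in m, then a rotation vector rx, ry, rz in degrees; each row is the pose to reach, as a shift and turn from the pose commanded when the command began, along the tool's axes at that moment; what a row does not reach only later rows make up. A row lasts 1/10 s, in which the tool goes at most 0.05 m and 8.59 degrees, less where a joint would pass 70% of its speed; a pose out of reach is approached as far as the arm can. The fingers move at their own pace and stop on an object; the grip force is fixed at half the most. Time passes only in rows, so rows that do not move let the fingers close. It prints the time, the measured TCP pose, the force, the opening and the grip force at its end. Input that does not fit is refused with a message, and nothing moves.
- r.sense(): the state, without advancing time (a new reading comes with each control period).
- optics.capture(name): name is "side" or "top" or "wrist"; returns a dict with "pixels" (400x640x3 uint8, red, green, blue), "z_map" (400x640 float32, m along the optical axis (not along the pixel's ray), 0 where there is no reading), "K" (3x3 intrinsics, pixels), "world_from_camera" (4x4, takes a point from camera to world coordinates). Camera axes: x right, y up, looking along -z (the intrinsics and any distortion apply to the point x, -y, -z); pixel columns grow to the right and rows downward; lengths in m; the calibration is good to about 2 mm. A picture is of the moment at which its call begins.
- r.finish_job(): hands the job in; it is judged then, once.
The state is a dict: "time_s": time; "joints": joint angles; "joint_velocities": joint speeds; "effort": joint torques, N m; "tcp_pos": TCP position; "ee_rot": TCP orientation; "wrist_force": force on the tool from outside, world axes, zero at the start; "moment": the same for the moment, N m; "gripper_width": opening from 0.0 (shut) to 1.0 (fully open); "gripper_force": force on a finger pad.
Only numpy, scipy, OpenCV 4.12 (cv2) and the standard library are available. Lean on these libraries where they do the work, as an engineer would, in place of code of your own. Each camera call takes 0.05 s, during which the arm holds its last target. There are 200 camera calls.

## Working session

There is one attempt and no reset: what is moved stays moved. The work goes in short steps, Python scripts to look and compute and a shell command to move; the robot and the scene stay as the last step left them, time stands still between calls to the robot, and variables do not carry over. Pictures are saved under pics/ and viewed, at most 16 in all, crops included, and the job is handed in when it is done.

```bash
ls; mkdir -p pics
python3 - <<'E'
from station import r, optics
import cv2
s=r.sense();print(s)
for n in("top","side"):
    c=optics.capture(n);cv2.imwrite(f"pics/{n}0.png",c["pixels"][:,:,::-1]);print(n,c["K"],c["world_from_camera"].round(3))
E
```

```text
pics
station.py
steer.py
{'time_s': 0.0, 'joints': array([ 8.40882390e+01,  2.20945740e+01,  3.78535906e-01, -2.74069123e-02,
       -6.84095612e+01, -1.48149023e+01]), 'joint_velocities': array([ 0.07300297,  0.12461243,  0.11824238,  0.00475389, -0.10032154,
       -0.03781332]), 'effort': array([-1.02629660e-03, -3.90660810e+01,  1.87400919e+01,  4.21975359e+00,
        1.09536221e-02, -2.03362583e-04]), 'tcp_pos': array([0.22098787, 0.5839887 , 0.22141502]), 'ee_rot': array([[ 9.35216999e-01, -3.54074453e-01, -6.68190951e-04],
       [-3.54075059e-01, -9.35214572e-01, -2.13461045e-03],
       [ 1.30909113e-04,  2.23291373e-03, -9.99997498e-01]]), 'wrist_force': array([ 0.40398066, -0.11599572,  0.84141724]), 'moment': array([ 0.03101223, -0.05919217,  0.03882892]), 'gripper_force': 0.0, 'gripper_width': 1.0037002115007174}
top [[446.62623954   0.         323.62283688]
 [  0.         446.62623954 202.76274603]
 [  0.           0.           1.        ]] [[ 0.005  0.997 -0.076  0.445]
 [-1.     0.005  0.002  0.103]
 [ 0.002  0.076  0.997  1.386]
 [ 0.     0.     0.     1.   ]]
side [[488.79241949   0.         324.31534011]
 [  0.         488.79241949 194.14899659]
 [  0.           0.           1.        ]] [[ 0.84   0.201 -0.504 -0.274]
 [-0.542  0.283 -0.791 -1.132]
 [-0.016  0.938  0.347  0.628]
 [ 0.     0.     0.     1.   ]]
```

View pics/top0.png

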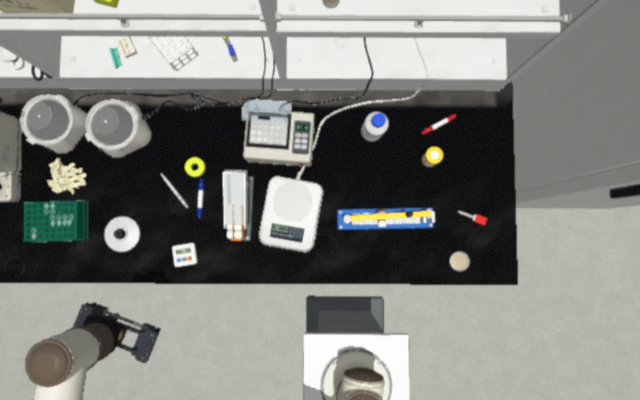

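View pics/side0.png

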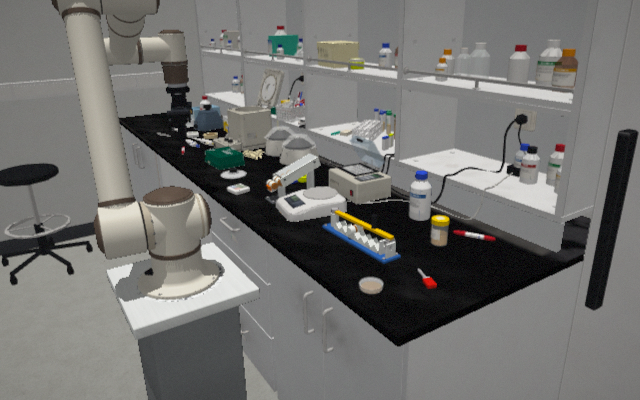

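```bash
cat > h.py <<'E'
from station import r, optics
import numpy as np, cv2
from scipy.spatial.transform import Rotation as R
def ray(c,uv,z):
    "pixels (N,2) -> world points on plane z"
    uv=np.atleast_2d(uv).astype(float);K=c["K"];T=c["world_from_camera"]
    d=np.c_[(uv[:,0]-K[0,2])/K[0,0],-(uv[:,1]-K[1,2])/K[1,1],-np.ones(len(uv))]@T[:3,:3].T
    t=(z-T[2,3])/d[:,2]; return T[:3,3]+d*t[:,None]
def proj(c,P):
    P=np.atleast_2d(P);T=c["world_from_camera"];K=c["K"];p=(P-T[:3,3])@T[:3,:3]
    return np.c_[K[0,0]*p[:,0]/-p[:,2]+K[0,2],K[1,1]*-p[:,1]/-p[:,2]+K[1,2]]
def cloud(c):
    z=c["z_map"];v,u=np.mgrid[:400,:640];K=c["K"];T=c["world_from_camera"]
    p=np.stack([(u-K[0,2])/K[0,0]*z,-(v-K[1,2])/K[1,1]*z,-z],-1)
    return p@T[:3,:3].T+T[:3,3]
def mask(c,lo,hi):
    return cv2.inRange(cv2.cvtColor(c["pixels"],cv2.COLOR_RGB2HSV),np.array(lo),np.array(hi))
def blob(m,minA=15):
    n,l,s,ce=cv2.connectedComponentsWithStats(m); return [(s[i],ce[i],l==i) for i in range(1,n) if s[i,4]>=minA]
def save(c,name,box=None,k=1):
    im=c["pixels"][:,:,::-1]
    if box: im=im[box[1]:box[3],box[0]:box[2]]
    cv2.imwrite(f"pics/{name}.png",cv2.resize(im,None,fx=k,fy=k,interpolation=cv2.INTER_CUBIC))
def go(pos,rot=None):
    "shift and rotvec in tool axes from the current (measured) pose"
    s=r.sense();Rc=s["ee_rot"];d=Rc.T@(np.array(pos)-s["tcp_pos"])
    w=np.zeros(3) if rot is None else R.from_matrix(Rc.T@rot).as_rotvec(degrees=True)
    return d.round(4),w.round(2)
def down(yaw):
    "tool down; tool y axis (closing line) at yaw deg in world"
    a=np.radians(yaw);y=np.array([np.cos(a),np.sin(a),0]);z=np.array([0,0,-1.]);return np.c_[np.cross(y,z),y,z]
E
python3 - <<'E'
from h import *
c=optics.capture("top");print(c.keys())
for n,lo,hi,z in[("blue",(100,120,80),(125,255,255),.01),("yellow",(20,130,120),(33,255,255),.064),("red",(0,150,120),(8,255,255),.006),("red2",(172,150,120),(180,255,255),.006),("orange",(8,130,120),(18,255,255),.07)]:
    for s,ce,m in blob(mask(c,lo,hi)):
        ys,xs=np.nonzero(m);rect=cv2.minAreaRect(np.c_[xs,ys].astype(np.float32))
        print(n,s[4],ce.round(1),ray(c,ce,z)[0].round(3),"corners",ray(c,cv2.boxPoints(rect),z)[:,:2].round(3).tolist())
a=c;b=cv2.resize(a["pixels"][180:270,330:490,::-1],(800,450),interpolation=cv2.INTER_CUBIC)
cv2.imwrite("pics/crop1.png",b)
save(c,"crop2",(160,160,330,280),4)
E
```

```text
dict_keys(['pixels', 'z_map', 'K', 'world_from_camera'])
blue 40 [230.7  49.5] [1.035 0.397 0.01 ] corners [[1.05, 0.407], [1.053, 0.394], [1.021, 0.387], [1.019, 0.4]]
blue 136 [378.3 119.5] [ 0.812 -0.07   0.01 ] corners [[0.81, -0.044], [0.839, -0.072], [0.814, -0.097], [0.785, -0.069]]
blue 41 [200.8 183.7] [0.607 0.481 0.01 ] corners [[0.622, 0.487], [0.622, 0.474], [0.594, 0.474], [0.593, 0.486]]
blue 153 [403.7 209. ] [ 0.531 -0.147  0.01 ] corners [[0.522, -0.086], [0.537, -0.086], [0.538, -0.213], [0.522, -0.213]]
blue 43 [199.  212.9] [0.516 0.484 0.01 ] corners [[0.528, 0.491], [0.528, 0.478], [0.501, 0.478], [0.501, 0.49]]
blue 654 [372.4 221.3] [ 0.493 -0.05   0.01 ] corners [[0.534, 0.059], [0.535, -0.225], [0.47, -0.224], [0.469, 0.059]]
yellow 82 [108.    1.9] [1.161 0.765 0.064] corners [[1.166, 0.805], [1.167, 0.738], [1.148, 0.737], [1.147, 0.804]]
yellow 192 [433.8 154.8] [ 0.691 -0.229  0.064] corners [[0.679, -0.194], [0.727, -0.218], [0.703, -0.265], [0.656, -0.24]]
yellow 294 [194.4 166.6] [0.652 0.486 0.064] corners [[0.681, 0.518], [0.681, 0.459], [0.624, 0.
[... 161 characters left out ...]
. 216.] [ 0.507 -0.064  0.064] corners [[0.508, 0.017], [0.52, -0.143], [0.503, -0.144], [0.491, 0.016]]
red 93 [480.6 219.5] [ 0.5   -0.385  0.006] corners [[0.495, -0.365], [0.519, -0.375], [0.505, -0.406], [0.482, -0.396]]
red2 31 [451.4 116.9] [ 0.823 -0.3    0.006] corners [[0.822, -0.287], [0.836, -0.308], [0.825, -0.314], [0.811, -0.294]]
red2 39 [426.7 130.2] [ 0.78  -0.222  0.006] corners [[0.777, -0.204], [0.792, -0.233], [0.782, -0.238], [0.767, -0.209]]
orange 16 [242.6 232. ] [0.458 0.338 0.07 ] corners [[0.475, 0.34], [0.475, 0.337], [0.443, 0.337], [0.443, 0.339]]
orange 19 [235.1 239.5] [0.435 0.36  0.07 ] corners [[0.434, 0.372], [0.44, 0.372], [0.44, 0.342], [0.434, 0.342]]
```

View pics/crop1.png

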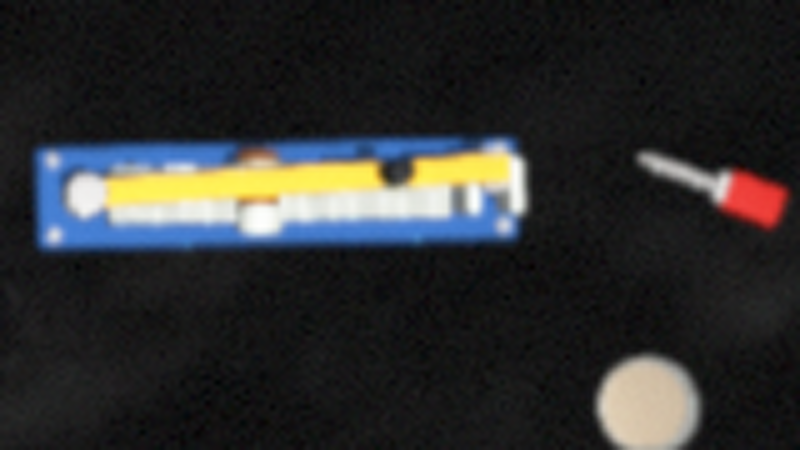

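View pics/crop2.png

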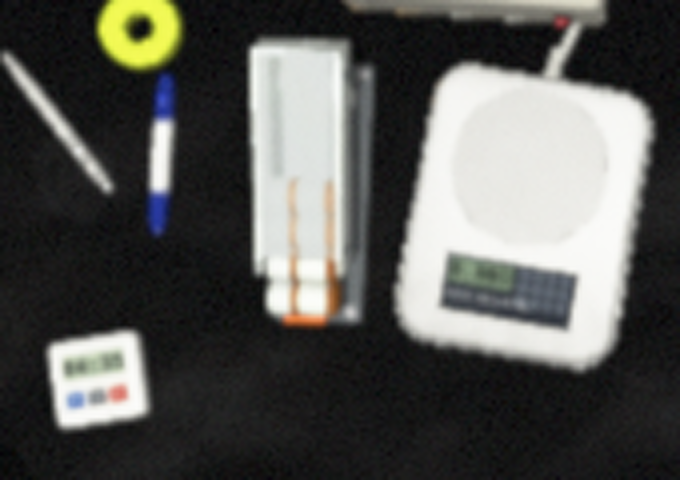

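Run:
```python
from h import *
print(go([.47,-.08,.36],down(-90)))
c=optics.capture("top");p=cloud(c)
print("balance z",np.percentile(p[190:240,270:310,2],[5,50,95]), "feeder/pins", p[225:245:3,225:252:3].round(3)[:,:,2])
```

```text
(array([ 0.468 ,  0.5332, -0.1373]), array([ 1.000e-01,  1.000e-02, -2.073e+01]))
balance z [0.04011755 0.0560095  0.06408962] feeder/pins [[ 0.083  0.085  0.085  0.084  0.087  0.085  0.081  0.076  0.006]
 [ 0.004  0.085  0.081  0.081  0.082  0.082  0.076  0.004  0.   ]
 [ 0.001  0.074  0.071  0.075  0.072  0.072  0.074  0.007  0.008]
 [ 0.004  0.072  0.076  0.075  0.076  0.077  0.073  0.008  0.001]
 [-0.     0.064  0.067  0.072  0.068  0.071  0.074  0.003  0.007]
 [ 0.001  0.001  0.004 -0.001  0.001  0.061 -0.003  0.001  0.004]
 [-0.001 -0.001 -0.003 -0.005 -0.002  0.001  0.002  0.003  0.001]]
```

```bash
python3 steer.py '[[1,0.03,0.035,-0.02,0,0,-4],[1,0.06,0.07,-0.04,0,0,-8],[1,0.09,0.1,-0.06,0,0,-12],[1,0.12,0.135,-0.08,0,0,-16],[1,0.15,0.17,-0.1,0,0,-20.7],[1,0.18,0.205,-0.12,0,0,-20.7],[1,0.21,0.24,-0.137,0,0,-20.7],[1,0.234,0.267,-0.137,0,0,-20.7]]'
python3 - <<'E'
from h import *
print(go([.47,-.08,.36],down(-90)))
E
```

```text
time_s: 1.0
tcp_pos: [0.3465, 0.2503, 0.3625]
ee_rot: [[1.0, -0.001, 0.004], [-0.001, -1.0, 0.005], [0.004, -0.005, -1.0]]
wrist_force: [0.6, 0.4, 0.9]
gripper_width: 1.0
gripper_force: 0.0
(array([0.1237, 0.3303, 0.0015]), array([-0.26, -0.24, -0.04]))
```

```bash
python3 steer.py '[[1,0.017,0.045,0,0,0,0],[1,0.034,0.09,0,0,0,0],[1,0.05,0.135,0,0,0,0],[1,0.067,0.18,0,0,0,0],[1,0.084,0.225,0,0,0,0],[1,0.101,0.27,0,0,0,0],[1,0.118,0.315,0,0,0,0],[1,0.124,0.33,0,0,0,0]]'
python3 steer.py '[[1,0,0,0,0,0,0],[1,0,0,0,0,0,0]]'
python3 - <<'E'
from h import *
c=optics.capture("wrist");save(c,"w1");print(c["K"],c["world_from_camera"].round(3));np.savez("w1.npz",**c)
E
```

```text
time_s: 1.8
tcp_pos: [0.4698, -0.0814, 0.3589]
ee_rot: [[1.0, -0.005, -0.001], [-0.005, -1.0, -0.001], [-0.001, 0.001, -1.0]]
wrist_force: [-0.7, 0.1, -1.1]
gripper_width: 0.999
gripper_force: 0.0
time_s: 2.0
tcp_pos: [0.4691, -0.0781, 0.3592]
ee_rot: [[1.0, -0.001, -0.001], [-0.001, -1.0, 0.0], [-0.001, -0.0, -1.0]]
wrist_force: [-0.1, -0.1, -0.8]
gripper_width: 0.998
gripper_force: 0.0
[[329.56843878   0.         320.76576012]
 [  0.         329.56843878 197.98631108]
 [  0.           0.           1.        ]] [[ 0.     0.964  0.267  0.543]
 [-1.     0.     0.    -0.078]
 [ 0.    -0.267  0.964  0.521]
 [ 0.     0.     0.     1.   ]]
```

View pics/w1.png

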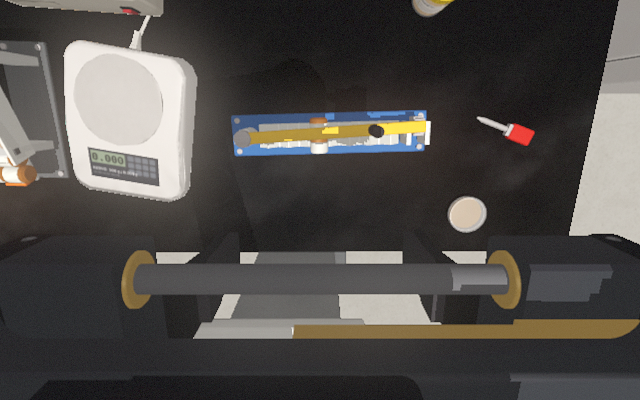

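Run:
```python
from h import *
c=dict(np.load("w1.npz"))
m=mask(c,(100,120,60),(125,255,255)); m[:90]=0;m[180:]=0;m[:,:215]=0;m[:,440:]=0
ys,xs=np.nonzero(m);P=ray(c,np.c_[xs,ys],.01)
# top and bottom row edges per column, on plane z=.01
cols=range(245,415)
top=np.array([(u,ys[xs==u].min()-.5) for u in cols if (xs==u).any()]);bot=np.array([(u,ys[xs==u].max()+.5) for u in cols if (xs==u).any()])
for e in(top,bot):
    q=ray(c,e,.01);k=np.ones(len(q),bool)
    for _ in range(5):
        f=np.polyfit(q[k,1],q[k,0],1);k=abs(q[:,0]-np.polyval(f,q[:,1]))<.002
    print("edge x at y=-.09:",np.polyval(f,-.09),"slope",f[0],k.sum())
rows=range(122,152)
l=np.array([(xs[ys==v].min()-.5,v) for v in rows]);rr=np.array([(xs[ys==v].max()+.5,v) for v in rows])
print("left y",np.median(ray(c,l,.01)[:,1]),"right y",ray(c,rr,.01)[:,1].round(4))
# yellow keeper, knob, pin
y=mask(c,(18,120,80),(33,255,255));y[:90]=0;y[160:]=0;y[:,:200]=0;y[:,440:]=0
g=cv2.cvtColor(c["pixels"],cv2.COLOR_RGB2GRAY)
k=((g<45).astype(np.uint8)*255);k[:120]=0;k[142:]=0;k[:,:360]=0;k[:,:395][:,:0]=0;k[:,392:]=0
for s,ce,_ in blob(k): print("dark",s,ce.round(1),ray(c,ce,.104)[0].round(4))
d=mask(c,(0,0,70),(180,40,200))
for s,ce,_ in blob(d): 
    if 225<ce[0]<260 and 110<ce[1]<160: print("hinge",s,ce.round(1),[ray(c,ce,z)[0].round(4) for z in(.064,.07)])
yy,yx=np.nonzero(y); 
U=[];
for u in range(260,425,3):
    v=yy[yx==u]
    if len(v)>=3:U.append((u,v.min()-.5,v.max()+.5))
U=np.array(U);A=ray(c,U[:,:2],.064);B=ray(c,U[:,[0,2]],.064)
print("keeper slope",np.polyfit(A[:,1],A[:,0],1),np.polyfit(B[:,1],B[:,0],1),"end",ray(c,[yx.max()+.5,128],.064))
red=mask(c,(0,150,100),(8,255,255))|mask(c,(172,150,100),(180,255,255));red[:100]=0;red[160:]=0;red[:,:460]=0
for s,ce,mm in blob(red): print("red",s,ray(c,ce,.012)[0].round(4))
```

```text
edge x at y=-.09: 0.5340777636277451 slope -0.03320153488037083 141Traceback (most recent call last):
  File "<stdin>", line 11, in <module>
    raise TypeError("expected non-empty vector for x")
TypeError: expected non-empty vector for x
```

```bash
cat > meas.py <<'E'
from h import *
def carrier(c,box):
    m=mask(c,(100,110,40),(128,255,255)); b=np.zeros_like(m);b[box[1]:box[3],box[0]:box[2]]=m[box[1]:box[3],box[0]:box[2]];m=b
    ys,xs=np.nonzero(m)
    def edge(f,o):
        e=np.array([(u,f(ys[xs==u])+o) for u in range(box[0]+25,box[2]-25) if (xs==u).any()])
        q=ray(c,e,.01);k=abs(q[:,0]-np.median(q[:,0]))<.008
        for _ in range(6):
            p=np.polyfit(q[k,1],q[k,0],1);k=abs(q[:,0]-np.polyval(p,q[:,1]))<.0025
        return p,k.sum()
    return edge(np.min,-.5),edge(np.max,.5),m
E
python3 - <<'E'
from meas import *
c=dict(np.load("w1.npz"))
a,b,m=carrier(c,(220,95,440,175))
for p,n in(a,b):print("x@-.09",np.polyval(p,-.09),"slope",p[0],n)
ys,xs=np.nonzero(m);rows=range(122,150)
print("left y",np.median(ray(c,[(xs[ys==v].min()-.5,v) for v in rows],.01)[:,1]),"right y",ray(c,[(xs[ys==v].max()+.5,v) for v in rows],.01)[:,1].round(4))
g=cv2.cvtColor(c["pixels"],cv2.COLOR_RGB2GRAY)
k=((g<45).astype(np.uint8)*255);k[:120]=0;k[142:]=0;k[:,:362]=0;k[:,390:]=0
for s,ce,_ in blob(k): print("dark",s,ce.round(1),ray(c,ce,.1)[0].round(4))
y=mask(c,(18,120,80),(33,255,255));y[:90]=0;y[160:]=0;y[:,:200]=0;y[:,440:]=0
yy,yx=np.nonzero(y);U=np.array([(u,yy[yx==u].min()-.5,yy[yx==u].max()+.5) for u in range(260,425,3) if (yx==u).sum()>5])
for i in(1,2):
    A=ray(c,U[:,[0,i]],.064);print("keeper",np.polyfit(A[:,1],A[:,0],1))
print("end",ray(c,[yx.max()+.5,128],.064))
red=mask(c,(0,150,100),(8,255,255))|mask(c,(172,150,100),(180,255,255));red[:100]=0;red[160:]=0;red[:,:460]=0
for s,ce,mm in blob(red): print("red",s,ray(c,ce,.012)[0].round(4))
save(c,"w1crop",(215,95,445,170),3.4)
E
```

```text
x@-.09 0.5345348340344263 slope -0.03048221630229384 170
x@-.09 0.47292110080949795 slope -0.02772474548264229 156Traceback (most recent call last):
  File "<stdin>", line 6, in <module>
    return umr_minimum(a, axis, None, out, keepdims, initial, where)
ValueError: zero-size array to reduction operation minimum which has no identity
```

Run:
```python
from meas import *
c=dict(np.load("w1.npz"))
a,b,m=carrier(c,(220,95,440,175))
ys,xs=np.nonzero(m);rows=[v for v in range(112,158) if (ys==v).any()]
print("left y",ray(c,[(xs[ys==v].min()-.5,v) for v in rows],.01)[:,1].round(4),"\nright y",ray(c,[(xs[ys==v].max()+.5,v) for v in rows],.01)[:,1].round(4))
g=cv2.cvtColor(c["pixels"],cv2.COLOR_RGB2GRAY)
k=((g<45).astype(np.uint8)*255);k[:120]=0;k[142:]=0;k[:,:362]=0;k[:,390:]=0
for s,ce,_ in blob(k): print("dark",s,ce.round(1),ray(c,ce,.1)[0].round(4))
y=mask(c,(18,120,80),(33,255,255));y[:90]=0;y[160:]=0;y[:,:200]=0;y[:,440:]=0
yy,yx=np.nonzero(y);U=np.array([(u,yy[yx==u].min()-.5,yy[yx==u].max()+.5) for u in range(260,425,3) if (yx==u).sum()>5])
for i in(1,2):
    A=ray(c,U[:,[0,i]],.064);print("keeper",np.polyfit(A[:,1],A[:,0],1))
print("end",ray(c,[yx.max()+.5,128],.064))
red=mask(c,(0,150,100),(8,255,255))|mask(c,(172,150,100),(180,255,255));red[:100]=0;red[160:]=0;red[:,:460]=0
for s,ce,mm in blob(red): print("red",s,ray(c,ce,.012)[0].round(4))
save(c,"w1crop",(215,95,445,170),3.4)
```

```text
left y [-0.0915 -0.078   0.0167  0.0424  0.056   0.0561  0.0577  0.0563  0.0564
  0.0565  0.0566  0.0567  0.0569  0.0554  0.0556  0.0557  0.0558  0.0559
  0.056   0.0561  0.0547  0.0563  0.0564 -0.2173 -0.2174 -0.1976 -0.1977
 -0.2177  0.0572  0.0573  0.0574  0.019   0.056   0.0562  0.0563  0.0564
  0.0565  0.0566  0.0567  0.0568  0.0569  0.0555  0.0556] 
right y [-0.2372 -0.2373 -0.2374 -0.2375 -0.2377 -0.2378 -0.2379 -0.2381 -0.1989
 -0.0599 -0.0311  0.0113  0.0159  0.0175  0.0176  0.0177  0.0178  0.0178
  0.0164  0.0515  0.0531  0.0548  0.0549 -0.2234 -0.225  -0.2252 -0.2253
 -0.2254 -0.2255 -0.2272 -0.2273 -0.2351 -0.2383 -0.2385 -0.2386 -0.2387
 -0.2373 -0.2374 -0.2236 -0.1664 -0.1106 -0.0532 -0.005 ]
keeper [-0.0698664   0.51049294]
keeper [-0.06941287  0.49522641]
end [[ 0.51492516 -0.22084916  0.064     ]]
red [505 123  30  23 391] [ 0.5021 -0.3829  0.012 ]
```

View pics/w1crop.png

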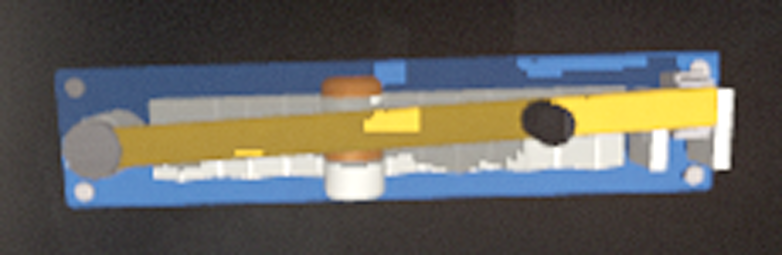

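Run:
```python
from h import *
s=r.sense();print(s["joints"].round(1))
# feeder coarse
c=optics.capture("top");p=cloud(c)
m=(p[...,2]>.055)&(p[...,0]>.4)&(p[...,0]<.7)&(p[...,1]>.31)&(p[...,1]<.42)
ys,xs=np.nonzero(m);q=p[m];print(q.min(0),q.max(0))
for lo in(.42,.44,.46,.48,.5,.52,.55,.58):
    k=(q[:,0]>lo)&(q[:,0]<lo+.02);print(lo,q[k,1].min().round(3),q[k,1].max().round(3),np.median(q[k,2]).round(3))
print(go([.5128-.002,-.1505,.2],down(4)),go([.5128,-.1505,.2],down(-176)))
```

```text
[ 10.2   3.1  -4.9  -0.  -82.   79.8]
[0.43409537 0.31154423 0.05537137] [0.69917253 0.38889659 0.14894547]
0.42 0.347 0.374 0.063
0.44 0.333 0.383 0.074
0.46 0.327 0.389 0.081
0.48 0.325 0.388 0.095
0.5 0.326 0.388 0.103
0.52 0.325 0.387 0.11
0.55 0.324 0.388 0.121
0.58 0.323 0.386 0.132
(array([0.0417, 0.0733, 0.1597]), array([-0.000e+00, -2.000e-02, -9.396e+01])) (array([0.0437, 0.0733, 0.1597]), array([-2.000e-02,  0.000e+00,  8.604e+01]))
```

```bash
python3 steer.py '[[0.4,0.006,0.01,0.02,0,0,8],[0.4,0.012,0.02,0.04,0,0,16],[0.4,0.018,0.03,0.06,0,0,24],[0.4,0.024,0.04,0.08,0,0,32],[0.4,0.03,0.05,0.1,0,0,40],[0.4,0.036,0.06,0.12,0,0,48],[0.4,0.04,0.07,0.14,0,0,56],[0.4,0.0437,0.0733,0.16,0,0,64]]' >/dev/null
python3 steer.py '[[0.4,0,0,0,0,0,8],[0.4,0,0,0,0,0,16],[0.4,0,0,0,0,0,22],[0.4,0,0,0,0,0,22],[0.4,0,0,0,0,0,22]]'
python3 - <<'E'
from h import *
print(go([.5128,-.1505,.073],down(-176)))
c=optics.capture("wrist");save(c,"w2",(0,0,640,400),1);np.savez("w2.npz",**c)
E
```

```text
time_s: 3.4
tcp_pos: [0.5132, -0.1504, 0.1999]
ee_rot: [[0.073, -0.997, 0.001], [-0.997, -0.073, 0.0], [0.0, -0.001, -1.0]]
wrist_force: [0.0, -1.1, 0.5]
gripper_width: 0.401
gripper_force: 0.0
(array([0.    , 0.0005, 0.1269]), array([-0.04, -0.  ,  0.2 ]))
```

View pics/w2.png

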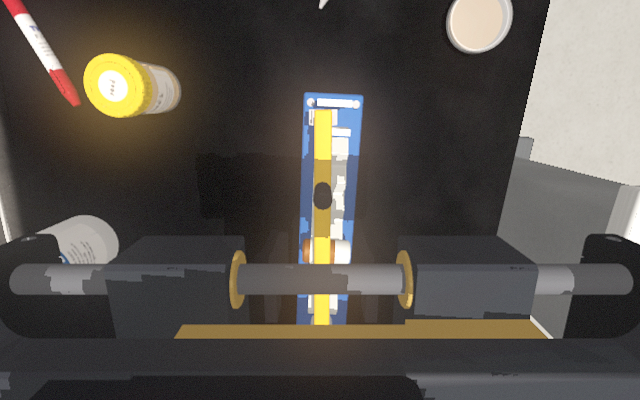

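```bash
python3 -c "
from h import *
c=dict(np.load('w2.npz'));print(proj(c,[[.5128,-.1505,.1],[.5128,-.1505,.07]]),ray(c,[322,195],.1))"
python3 steer.py '[[0.4,0,0,0.04,0,0,0],[0.4,0,0,0.08,0,0,0],[0.4,0,0,0.11,0,0,0],[0.4,0,0,0.126,0,0,0],[0.3,0,0,0.126,0,0,0],[0.3,0,0,0.126,0,0,0]]'
```

```text
[[322.16583245 198.65321195]
 [322.0491439  189.84583244]] [[ 0.51317363 -0.15360042  0.1       ]]
time_s: 4.05
tcp_pos: [0.5136, -0.1513, 0.0741]
ee_rot: [[0.071, -0.997, 0.001], [-0.997, -0.071, -0.0], [0.0, -0.001, -1.0]]
wrist_force: [-0.3, -1.1, 0.4]
gripper_width: 0.327
gripper_force: 0.0
```

```bash
for i in 1 2; do python3 steer.py '[[0.3,-0.0007,-0.0154,0,0,0,-4.9],[0.3,-0.0026,-0.0306,0,0,0,-9.8],[0.3,-0.0058,-0.0454,0,0,0,-14.6],[0.3,-0.0103,-0.0601,0,0,0,-19.5],[0.3,-0.0161,-0.0744,0,0,0,-24.4],[0.3,-0.0229,-0.0878,0,0,0,-29.2],[0.3,-0.0309,-0.1009,0,0,0,-34.1],[0.3,-0.0401,-0.1133,0,0,0,-39]]'; done; python3 steer.py '[[0.4,0,0,0,0,0,0],[0.4,0,0,0,0,0,0],[0.4,0,0,0,0,0,0]]'
```

```text
time_s: 4.85
tcp_pos: [0.6244, -0.1034, 0.0755]
ee_rot: [[0.685, -0.729, 0.002], [-0.729, -0.685, -0.0], [0.002, -0.002, -1.0]]
wrist_force: [-0.7, -0.3, -0.5]
gripper_width: 0.303
gripper_force: 0.4
time_s: 5.65
tcp_pos: [0.68, 0.0035, 0.0757]
ee_rot: [[0.991, -0.135, 0.003], [-0.135, -0.991, 0.0], [0.003, -0.001, -1.0]]
wrist_force: [0.4, -1.4, -1.2]
gripper_width: 0.299
gripper_force: 0.5
time_s: 5.95
tcp_pos: [0.679, 0.0025, 0.0744]
ee_rot: [[0.99, -0.141, 0.001], [-0.141, -0.99, 0.0], [0.001, -0.0, -1.0]]
wrist_force: [0.1, -0.2, -0.2]
gripper_width: 0.392
gripper_force: 0.0
```

```bash
python3 steer.py '[[0.4,0,0,-0.045,0,0,0],[0.7,0,0,-0.09,0,0,0],[0.9,0,0,-0.135,0,0,0],[0.9,0,0,-0.175,0,0,0],[0.9,0,0,-0.175,0,0,0]]'
python3 -c "
from h import *
print(go([.42,.357,.25],down(-90)))"
```

```text
time_s: 6.45
tcp_pos: [0.6819, 0.002, 0.2574]
ee_rot: [[0.99, -0.141, 0.015], [-0.141, -0.99, 0.001], [0.015, -0.003, -1.0]]
wrist_force: [-0.1, 0.4, 0.5]
gripper_width: 0.677
gripper_force: 0.0
(array([-0.3094, -0.3145,  0.0037]), array([-0.11, -0.87, -8.1 ]))
```

```bash
python3 steer.py '[[0.9,-0.035,-0.035,0,0,0,-2],[0.9,-0.07,-0.07,0,0,0,-4],[0.9,-0.105,-0.105,0,0,0,-6],[0.9,-0.14,-0.14,0,0,0,-8],[0.9,-0.175,-0.175,0,0,0,-8],[0.9,-0.21,-0.21,0,0,0,-8],[0.9,-0.245,-0.245,0,0,0,-8],[0.9,-0.28,-0.28,0,0,0,-8]]' >/dev/null
python3 steer.py '[[0.9,-0.034,-0.03,0,0,0,0],[0.9,-0.034,-0.03,0,0,0,0],[0.9,-0.034,-0.03,0,0,0,0]]'
python3 - <<'E'
from h import *
c=optics.capture("wrist");save(c,"w3");np.savez("w3.npz",**c)
E
```

```text
time_s: 7.55
tcp_pos: [0.4061, 0.3495, 0.2485]
ee_rot: [[1.0, 0.001, -0.0], [0.001, -1.0, -0.0], [-0.0, 0.0, -1.0]]
wrist_force: [-0.7, 0.1, 0.2]
gripper_width: 0.901
gripper_force: 0.0
```

View pics/w3.png

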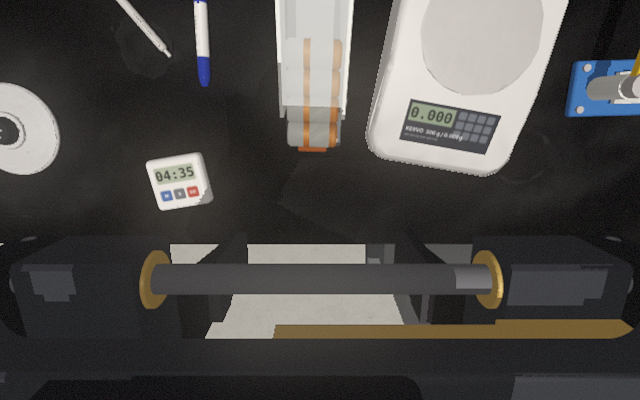

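Run:
```python
from h import *
c=dict(np.load("w3.npz"));p=cloud(c)
for v in range(96,156,4):
    row=p[v,270:356];k=row[:,2]>.04
    if k.any(): print(v,"y",row[k,1].max().round(4),row[k,1].min().round(4),"x",np.median(row[k,0]).round(4),"z",np.median(row[k,2]).round(4), "cols",270+np.nonzero(k)[0][[0,-1]])
o=mask(c,(5,150,100),(18,255,255))
for s,ce,m in blob(o): print(s,ce.round(1))
save(c,"w3c",(260,60,360,170),5)
```

```text
96 y 0.3894 0.3248 x 0.4894 z 0.0952 cols [278 347]
100 y 0.3898 0.3246 x 0.4859 z 0.094 cols [278 347]
104 y 0.3882 0.3254 x 0.4824 z 0.0925 cols [279 346]
108 y 0.3887 0.3277 x 0.4788 z 0.0838 cols [279 344]
112 y 0.3889 0.3275 x 0.4751 z 0.0832 cols [279 344]
116 y 0.3881 0.3273 x 0.4713 z 0.0819 cols [280 344]
120 y 0.3818 0.3332 x 0.4674 z 0.0783 cols [288 337]
124 y 0.3826 0.3337 x 0.4631 z 0.0703 cols [288 336]
128 y 0.3833 0.3339 x 0.4593 z 0.0733 cols [287 336]
132 y 0.3833 0.3339 x 0.4555 z 0.0744 cols [287 336]
136 y 0.3834 0.3338 x 0.4515 z 0.0744 cols [287 336]
140 y 0.3828 0.3347 x 0.4475 z 0.0733 cols [288 335]
144 y 0.3823 0.3345 x 0.443 z 0.0693 cols [289 335]
148 y 0.3733 0.3448 x 0.4381 z 0.0622 cols [298 325]
[331 111   7  12  38] [333.1 116.1]
[304 113   5   9  28] [306.  116.6]
[304 125   5   7  17] [306.6 127.6]
[298 136  28  16 167] [309.7 146.8]
[329 137   7  10  35] [331.6 143. ]
```

View pics/w3c.png

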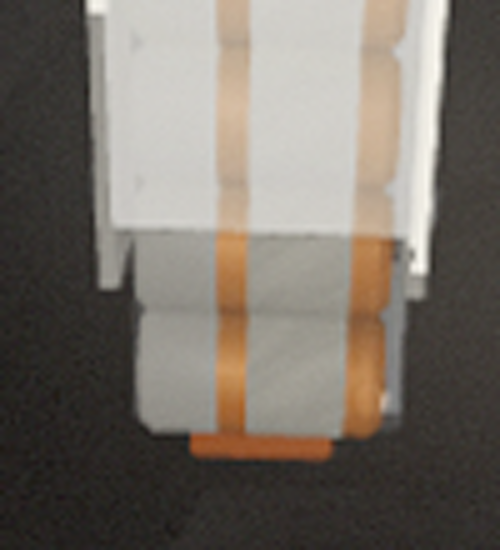

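Run:
```python
from h import *
c=dict(np.load("w3.npz"));p=cloud(c)
k=(p[...,0]>.42)&(p[...,0]<.5)&(p[...,1]<.325)&(p[...,1]>.2)&(p[...,2]>.02);print("balance ymax",p[k][:,1].max(), p[k][:,2].max())
print(go([.4525,.3586,.13],down(-91.3)),go([.4525,.3586,.044],down(-91.3)))
```

```text
balance ymax 0.3249994036513561 0.3630556450467405
(array([ 0.0457, -0.0098,  0.1185]), array([0.01, 0.  , 1.25])) (array([ 0.0457, -0.0098,  0.2045]), array([0.01, 0.  , 1.25]))
```

```bash
python3 steer.py '[[0.72,0.023,-0.005,0.04,0,0,1.25],[0.72,0.0457,-0.0098,0.08,0,0,1.25],[0.72,0.0457,-0.0098,0.118,0,0,1.25],[0.72,0.0457,-0.0098,0.155,0,0,1.25],[0.72,0.0457,-0.0098,0.185,0,0,1.25],[0.72,0.0457,-0.0098,0.2045,0,0,1.25],[0.72,0.0457,-0.0098,0.2045,0,0,1.25],[0.45,0.0457,-0.0098,0.2045,0,0,1.25]]'
python3 steer.py '[[0.45,0,0,0,0,0,0],[0.45,0,0,0,0,0,0],[0.45,0,0,0,0,0,0],[0.45,0,0,0,0,0,0]]'
```

```text
time_s: 8.4
tcp_pos: [0.4537, 0.3583, 0.0443]
ee_rot: [[1.0, -0.024, 0.0], [-0.024, -1.0, -0.0], [0.0, 0.0, -1.0]]
wrist_force: [0.6, -0.1, 0.4]
gripper_width: 0.686
gripper_force: 0.0
time_s: 8.8
tcp_pos: [0.4535, 0.3597, 0.0456]
ee_rot: [[1.0, -0.022, 0.003], [-0.022, -1.0, 0.002], [0.002, -0.002, -1.0]]
wrist_force: [3.3, -2.3, 5.0]
gripper_width: 0.577
gripper_force: 30.0
```

```bash
python3 steer.py '[[0.45,0,0,-0.03,0,0,0],[0.45,0,0,-0.07,0,0,0],[0.45,0,0,-0.115,0,0,0],[0.45,0,0,-0.155,0,0,0],[0.45,0,0,-0.155,0,0,0]]'
python3 - <<'E'
from h import *
c=dict(np.load("w1.npz"));H=np.array([.5003,.029]);th=.029;u=np.array([np.sin(th),-np.cos(th)])
px=[(215+323/3.4,95+180/3.4),(215+385/3.4,95+180/3.4),(215+150/3.4,95+130/3.4),(215+625/3.4,95+130/3.4)]
for q,z in zip(px,(.036,.036,.03,.03)):
    P=ray(c,q,z)[0];print(P.round(4),(P[:2]-H)@u)
for i in range(6): print(i,(H+u*(.045+.03*i)).round(4))
s=r.sense();print(s["joints"].round(0))
print(go(list(H+u*.075)+[.2],down(-178.34)))
E
```

```text
time_s: 9.3
tcp_pos: [0.4546, 0.362, 0.206]
ee_rot: [[1.0, -0.021, 0.009], [-0.021, -1.0, 0.01], [0.009, -0.011, -1.0]]
wrist_force: [-0.3, 1.1, 0.1]
gripper_width: 0.571
gripper_force: 30.0
[ 0.4845 -0.0627  0.036 ] 0.09115357473592224
[ 0.4845 -0.0894  0.036 ] 0.11788160296583897
[0.5052 0.012  0.03  ] 0.017128592075051064
[ 0.5053 -0.1929  0.03  ] 0.2220006068554498
0 [ 0.5016 -0.016 ]
1 [ 0.5025 -0.046 ]
2 [ 0.5033 -0.076 ]
3 [ 0.5042 -0.1059]
4 [ 0.5051 -0.1359]
5 [ 0.506  -0.1659]
[ 55.  18.  -8.   0. -63.  34.]
(array([0.0565, 0.407 , 0.0023]), array([-8.700e-01,  5.000e-02,  8.713e+01]))
```

```bash
python3 steer.py '[[0.45,0.007,0.045,0,0,0,8],[0.45,0.014,0.09,0,0,0,16],[0.45,0.021,0.135,0,0,0,24],[0.45,0.028,0.18,0,0,0,32],[0.45,0.035,0.225,0,0,0,40],[0.45,0.042,0.27,0,0,0,48],[0.45,0.049,0.315,0,0,0,56],[0.45,0.056,0.36,0,0,0,64]]'
python3 - <<'E'
from h import *
print(go([.5025,-.046,.2],down(-178.34)))
E
```

```text
time_s: 10.1
tcp_pos: [0.4997, -0.0033, 0.1987]
ee_rot: [[0.413, -0.911, -0.0], [-0.911, -0.413, 0.001], [-0.001, 0.0, -1.0]]
wrist_force: [1.1, 0.4, -1.0]
gripper_width: 0.569
gripper_force: 30.0
(array([ 0.04  ,  0.0151, -0.0013]), array([1.000e-02, 5.000e-02, 2.275e+01]))
```

```bash
python3 steer.py '[[0.45,0.02,0.008,0,0,0,8],[0.45,0.04,0.0151,0,0,0,16],[0.45,0.04,0.0151,0,0,0,22.7],[0.45,0.04,0.0151,0,0,0,22.7],[0.45,0.04,0.0151,0,0,0,22.7],[0.45,0.04,0.0151,0,0,0,22.7]]'
python3 - <<'E'
from h import *
c=optics.capture("wrist");save(c,"w4");np.savez("w4.npz",**c)
print(go([.5025,-.046,.06],down(-178.34)),go([.5025,-.046,.02],down(-178.34)))
E
```

```text
time_s: 10.7
tcp_pos: [0.5032, -0.044, 0.1989]
ee_rot: [[0.038, -0.999, -0.0], [-0.999, -0.038, 0.0], [-0.0, 0.0, -1.0]]
wrist_force: [-0.6, -0.1, -0.7]
gripper_width: 0.572
gripper_force: 30.0
(array([0.0019, 0.0008, 0.139 ]), array([0.01, 0.01, 0.49])) (array([0.0019, 0.0008, 0.179 ]), array([0.01, 0.01, 0.49]))
```

View pics/w4.png

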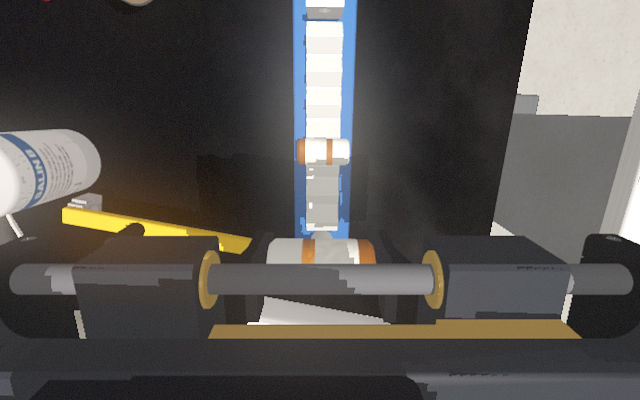

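Run:
```python
from h import *
c=dict(np.load("w4.npz"));m=mask(c,(100,110,40),(128,255,255))
for v in range(20,230,15):
    xs=np.nonzero(m[v,280:370])[0]+280
    if len(xs)>4:
        P=ray(c,[(xs.min()-.5,v),(xs.max()+.5,v)],.01);print(v,P.mean(0)[:2].round(4),np.ptp(P[:,0]).round(4),"model x",round(.5003-.029*(P[0,1]-.029),4))
o=mask(c,(5,130,60),(20,255,255))
w=mask(c,(0,0,130),(180,60,255))
ys,xs=np.nonzero(((o|w)[138:168,285:365]));print("vial2",ray(c,[[285+xs.min(),151],[285+xs.max(),151]],.04).round(4), ys.min()+138,ys.max()+138)
```

```text
20 [ 0.5064 -0.1976] 0.0615 model x 0.5068
35 [ 0.5063 -0.1844] 0.0612 model x 0.5065
50 [ 0.5058 -0.171 ] 0.0619 model x 0.5061
65 [ 0.5057 -0.1572] 0.0596 model x 0.5057
80 [ 0.5051 -0.1431] 0.0603 model x 0.5053
95 [ 0.5045 -0.1287] 0.0589 model x 0.5048
110 [ 0.5059 -0.1139] 0.0555 model x 0.5044
125 [ 0.5038 -0.0989] 0.0593 model x 0.504
200 [ 0.5037 -0.0177] 0.0498 model x 0.5016
215 [ 5.014e-01 -3.000e-04] 0.0605 model x 0.5011
vial2 [[ 0.5292 -0.0747  0.04  ]
 [ 0.4748 -0.0769  0.04  ]] 138 167
```

```bash
python3 steer.py '[[0.45,0.0019,0.0008,0.04,0,0,0.5],[0.45,0.0019,0.0008,0.08,0,0,0.5],[0.45,0.0019,0.0008,0.12,0,0,0.5],[0.45,0.0019,0.0008,0.15,0,0,0.5],[0.45,0.0019,0.0008,0.165,0,0,0.5],[0.45,0.0019,0.0008,0.174,0,0,0.5],[0.45,0.0019,0.0008,0.1785,0,0,0.5],[0.45,0.0019,0.0008,0.1785,0,0,0.5]]'
python3 steer.py '[[0.45,0,0,0,0,0,0],[0.45,0,0,0,0,0,0],[0.45,0,0,0,0,0,0]]'
```

```text
time_s: 11.55
tcp_pos: [0.5032, -0.0463, 0.0209]
ee_rot: [[0.028, -1.0, 0.001], [-1.0, -0.028, 0.0], [-0.0, -0.001, -1.0]]
wrist_force: [-0.4, -0.3, 0.1]
gripper_width: 0.577
gripper_force: 30.0
time_s: 11.85
tcp_pos: [0.5031, -0.0465, 0.0212]
ee_rot: [[0.027, -1.0, 0.001], [-1.0, -0.027, 0.0], [-0.0, -0.001, -1.0]]
wrist_force: [0.2, 0.5, -0.4]
gripper_width: 0.575
gripper_force: 30.0
```

```bash
python3 steer.py '[[0.45,0,-0.0004,0.001,0,0,0],[0.45,0,-0.0004,0.002,0,0,0],[0.45,0,-0.0004,0.002,0,0,0],[0.45,0,-0.0004,0.002,0,0,0]]'
```

```text
time_s: 12.25
tcp_pos: [0.5036, -0.0465, 0.019]
ee_rot: [[0.027, -1.0, 0.001], [-1.0, -0.027, 0.0], [-0.0, -0.001, -1.0]]
wrist_force: [-0.9, 1.2, 4.6]
gripper_width: 0.568
gripper_force: 30.0
```

```bash
python3 steer.py '[[0.45,0,0.0011,-0.001,0,0,0],[0.45,0,0.0011,-0.001,0,0,0],[0.45,0,0.0011,0,0,0,0],[0.66,0,0.0011,0,0,0,0],[0.66,0,0.0011,0,0,0,0],[0.66,0,0.0011,0,0,0,0],[0.66,0,0.0011,0,0,0,0]]'
python3 steer.py '[[0.66,0,0,-0.03,0,0,0],[0.66,0,0,-0.07,0,0,0],[0.66,0,0,-0.11,0,0,0],[0.66,0,0,-0.15,0,0,0],[0.66,0,0,-0.18,0,0,0],[0.66,0,0,-0.18,0,0,0]]'
python3 - <<'E'
from h import *
print(go([.4525,.3590,.20],down(-91.3)))
E
```

```text
time_s: 12.95
tcp_pos: [0.5018, -0.0466, 0.0183]
ee_rot: [[0.026, -1.0, -0.0], [-1.0, -0.026, -0.0], [0.0, 0.0, -1.0]]
wrist_force: [0.5, 0.2, -0.1]
gripper_width: 0.658
gripper_force: 0.0
time_s: 13.55
tcp_pos: [0.5048, -0.0464, 0.2034]
ee_rot: [[0.027, -1.0, 0.01], [-1.0, -0.027, 0.001], [-0.001, -0.01, -1.0]]
wrist_force: [0.1, -0.3, -0.4]
gripper_width: 0.661
gripper_force: 0.0
(array([-0.4066,  0.0412,  0.0033]), array([ -0.51,  -0.42, -87.13]))
```

Now back to the feeder for the second vial.

```bash
python3 steer.py '[[0.72,-0.045,0.005,0,0,0,-8],[0.72,-0.09,0.01,0,0,0,-16],[0.72,-0.135,0.015,0,0,0,-24],[0.72,-0.18,0.02,0,0,0,-32],[0.72,-0.225,0.025,0,0,0,-40],[0.72,-0.27,0.03,0,0,0,-48],[0.72,-0.315,0.035,0,0,0,-56],[0.72,-0.36,0.04,0,0,0,-64]]'
python3 - <<'E'
from h import *
print(go([.4525,.3590,.20],down(-91.3)))
E
```

```text
time_s: 14.35
tcp_pos: [0.4514, 0.3137, 0.1976]
ee_rot: [[0.913, -0.409, -0.001], [-0.409, -0.913, -0.001], [-0.001, 0.001, -1.0]]
wrist_force: [0.8, -0.7, 0.5]
gripper_width: 0.722
gripper_force: 0.0
(array([-0.0176, -0.0418, -0.0025]), array([  0.07,   0.05, -22.85]))
```

```bash
python3 steer.py '[[0.72,-0.01,-0.02,0,0,0,-8],[0.72,-0.0176,-0.0418,0,0,0,-16],[0.72,-0.0176,-0.0418,0,0,0,-22.8],[0.72,-0.0176,-0.0418,0,0,0,-22.8],[0.72,-0.0176,-0.0418,0,0,0,-22.8],[0.72,-0.0176,-0.0418,0,0,0,-22.8]]'
cat > feed.py <<'E'
from h import *
c=optics.capture("top");p=cloud(c)
# end vial: points above feeder between stop and guides
k=(p[...,0]>.435)&(p[...,0]<.468)&(p[...,1]>.32)&(p[...,1]<.4)&(p[...,2]>.055)&(p[...,2]<.09)
q=p[k];print("n",k.sum(),q.mean(0).round(4) if k.any() else "", "zmax",q[:,2].max().round(4) if k.any() else "")
c=optics.capture("wrist");p=cloud(c)
k=(p[...,0]>.42)&(p[...,0]<.468)&(p[...,1]>.31)&(p[...,1]<.4)&(p[...,2]>.066)&(p[...,2]<.09)
q=p[k]
if k.any():print("wrist n",k.sum(),"ext",q.min(0).round(4),q.max(0).round(4),"ymid",(np.percentile(q[:,1],[1,99]).mean()).round(4))
print(go([.4525,.359,.13],down(-91.3)),go([.4525,.359,.044],down(-91.3)))
E
python3 feed.py
```

```text
time_s: 14.95
tcp_pos: [0.4536, 0.3569, 0.1982]
ee_rot: [[1.0, -0.032, -0.0], [-0.032, -1.0, -0.001], [-0.0, 0.001, -1.0]]
wrist_force: [-0.0, -0.3, 0.8]
gripper_width: 0.723
gripper_force: 0.0
n 57 [0.4538 0.3743 0.0724] zmax 0.0814
wrist n 1405 ext [0.4408 0.3325 0.0661] [0.468 0.383 0.08 ] ymid 0.3579
(array([-0.0013, -0.002 ,  0.0686]), array([ 0.  ,  0.01, -0.48])) (array([-0.0013, -0.002 ,  0.1546]), array([ 0.  ,  0.01, -0.48]))
```

```bash
python3 steer.py '[[0.72,-0.0013,-0.002,0.045,0,0,-0.5],[0.72,-0.0013,-0.002,0.09,0,0,-0.5],[0.72,-0.0013,-0.002,0.125,0,0,-0.5],[0.72,-0.0013,-0.002,0.1546,0,0,-0.5],[0.72,-0.0013,-0.002,0.1546,0,0,-0.5],[0.45,-0.0013,-0.002,0.1546,0,0,-0.5],[0.45,-0.0013,-0.002,0.1546,0,0,-0.5],[0.45,-0.0013,-0.002,0.1546,0,0,-0.5]]'
python3 steer.py '[[0.45,0,0,0,0,0,0],[0.45,0,0,0,0,0,0]]'
python3 steer.py '[[0.45,0,0,-0.03,0,0,0],[0.45,0,0,-0.07,0,0,0],[0.45,0,0,-0.115,0,0,0],[0.45,0,0,-0.155,0,0,0],[0.45,0,0,-0.155,0,0,0]]'
python3 -c "
from h import *
print(go([.5042,-.1059,.2],down(-178.34)))"
```

```text
time_s: 15.85
tcp_pos: [0.4535, 0.3607, 0.0461]
ee_rot: [[1.0, -0.02, 0.003], [-0.02, -1.0, 0.003], [0.003, -0.003, -1.0]]
wrist_force: [0.8, -0.8, 1.1]
gripper_width: 0.569
gripper_force: 30.0
time_s: 16.05
tcp_pos: [0.4535, 0.3607, 0.046]
ee_rot: [[1.0, -0.02, 0.003], [-0.02, -1.0, 0.003], [0.003, -0.003, -1.0]]
wrist_force: [0.3, -0.2, 6.1]
gripper_width: 0.572
gripper_force: 30.0
time_s: 16.55
tcp_pos: [0.4549, 0.3622, 0.2061]
ee_rot: [[1.0, -0.02, 0.01], [-0.02, -1.0, 0.01], [0.009, -0.01, -1.0]]
wrist_force: [-0.2, 0.1, -0.6]
gripper_width: 0.57
gripper_force: 30.0
(array([0.0584, 0.4671, 0.0018]), array([-8.800e-01,  3.000e-02,  8.722e+01]))
```

```bash
python3 steer.py '[[0.45,0.007,0.047,0,0,0,8],[0.45,0.014,0.094,0,0,0,16],[0.45,0.021,0.141,0,0,0,24],[0.45,0.028,0.188,0,0,0,32],[0.45,0.035,0.235,0,0,0,40],[0.45,0.042,0.282,0,0,0,48],[0.45,0.049,0.329,0,0,0,56],[0.45,0.056,0.376,0,0,0,64]]'
python3 -c "
from h import *
print(go([.5042,-.1059,.2],down(-178.34)))"
```

```text
time_s: 17.35
tcp_pos: [0.5001, -0.0192, 0.1988]
ee_rot: [[0.415, -0.91, -0.0], [-0.91, -0.415, 0.0], [-0.0, -0.0, -1.0]]
wrist_force: [1.1, 0.2, -0.2]
gripper_width: 0.569
gripper_force: 30.0
(array([ 0.0806,  0.0323, -0.0012]), array([ 0.  ,  0.03, 22.84]))
```

```bash
python3 steer.py '[[0.45,0.03,0.012,0,0,0,8],[0.45,0.06,0.024,0,0,0,16],[0.45,0.0806,0.0323,0,0,0,22.8],[0.45,0.0806,0.0323,0,0,0,22.8],[0.45,0.0806,0.0323,0,0,0,22.8],[0.45,0.0806,0.0323,0,0,0,22.8]]'
python3 -c "
from h import *
print(go([.5042,-.1059,.02],down(-178.34)))"
```

```text
time_s: 17.95
tcp_pos: [0.5051, -0.1034, 0.1988]
ee_rot: [[0.037, -0.999, -0.0], [-0.999, -0.037, 0.0], [-0.0, 0.0, -1.0]]
wrist_force: [-0.4, 0.6, -0.9]
gripper_width: 0.57
gripper_force: 30.0
(array([0.0025, 0.0009, 0.1788]), array([0.02, 0.02, 0.47]))
```

```bash
python3 steer.py '[[0.45,0.0025,0.0009,0.04,0,0,0.5],[0.45,0.0025,0.0009,0.08,0,0,0.5],[0.45,0.0025,0.0009,0.12,0,0,0.5],[0.45,0.0025,0.0009,0.15,0,0,0.5],[0.45,0.0025,0.0009,0.165,0,0,0.5],[0.45,0.0025,0.0009,0.174,0,0,0.5],[0.45,0.0025,0.0009,0.1775,0,0,0.5],[0.45,0.0025,0.0009,0.1775,0,0,0.5]]'
python3 steer.py '[[0.45,0,0,0,0,0,0],[0.45,0,0,0,0,0,0]]'
python3 -c "
from h import *
print(go([.5042,-.1059,.019],down(-178.34)))"
```

```text
time_s: 18.75
tcp_pos: [0.5049, -0.1062, 0.0217]
ee_rot: [[0.028, -1.0, 0.001], [-1.0, -0.028, -0.0], [0.0, -0.001, -1.0]]
wrist_force: [0.9, -1.2, -0.2]
gripper_width: 0.571
gripper_force: 30.0
time_s: 18.95
tcp_pos: [0.5052, -0.1066, 0.0225]
ee_rot: [[0.027, -1.0, 0.002], [-1.0, -0.027, 0.0], [-0.0, -0.002, -1.0]]
wrist_force: [0.4, 0.2, 0.1]
gripper_width: 0.567
gripper_force: 30.0
(array([-0.0007,  0.001 ,  0.0035]), array([-0.13,  0.01, -0.12]))
```

```bash
python3 steer.py '[[0.45,-0.0005,0.001,0.0015,0,0,0],[0.45,-0.0005,0.001,0.003,0,0,0],[0.45,-0.0005,0.001,0.003,0,0,0],[0.66,-0.0005,0.001,0.003,0,0,0],[0.66,-0.0005,0.001,0.003,0,0,0],[0.66,-0.0005,0.001,0.003,0,0,0]]'
python3 steer.py '[[0.66,0,0,-0.03,0,0,0],[0.66,0,0,-0.07,0,0,0],[0.66,0,0,-0.11,0,0,0],[0.66,0,0,-0.15,0,0,0],[0.66,0,0,-0.18,0,0,0],[0.66,0,0,-0.18,0,0,0]]'
python3 - <<'E'
from h import *
c=optics.capture("wrist");save(c,"w5");np.savez("w5.npz",**c)
print(go([.4525,.3590,.20],down(-91.3)))
E
```

```text
time_s: 19.55
tcp_pos: [0.5033, -0.1063, 0.0184]
ee_rot: [[0.026, -1.0, -0.0], [-1.0, -0.026, 0.0], [-0.0, 0.0, -1.0]]
wrist_force: [0.3, 0.4, 0.2]
gripper_width: 0.657
gripper_force: 0.0
time_s: 20.15
tcp_pos: [0.5062, -0.1064, 0.2032]
ee_rot: [[0.027, -1.0, 0.01], [-1.0, -0.027, -0.0], [0.001, -0.01, -1.0]]
wrist_force: [0.0, -0.4, 0.4]
gripper_width: 0.662
gripper_force: 0.0
(array([-4.664e-01,  3.970e-02,  4.000e-04]), array([ -0.24,  -0.2 , -87.18]))
```

View pics/w5.png

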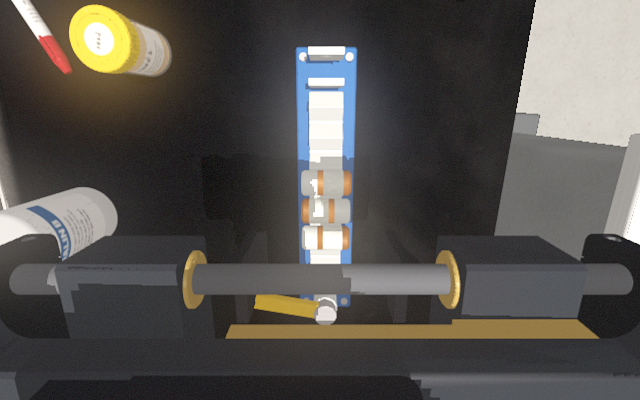

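```bash
python3 steer.py '[[0.72,-0.05,0.005,0,0,0,-8],[0.72,-0.1,0.01,0,0,0,-16],[0.72,-0.15,0.015,0,0,0,-24],[0.72,-0.2,0.02,0,0,0,-32],[0.72,-0.25,0.025,0,0,0,-40],[0.72,-0.3,0.03,0,0,0,-48],[0.72,-0.35,0.035,0,0,0,-56],[0.72,-0.4,0.04,0,0,0,-64]]' >/dev/null
python3 steer.py '[[0.72,0,0,0,0,0,-8],[0.72,0,0,0,0,0,-16],[0.72,0,0,0,0,0,-23],[0.72,0,0,0,0,0,-23],[0.72,0,0,0,0,0,-23],[0.72,0,0,0,0,0,-23]]'
python3 -c "
from h import *
print(go([.4525,.359,.2],down(-91.3)))"
```

```text
time_s: 21.6
tcp_pos: [0.4529, 0.2902, 0.1978]
ee_rot: [[1.0, -0.028, -0.001], [-0.028, -1.0, -0.001], [-0.001, 0.001, -1.0]]
wrist_force: [0.1, -0.5, -0.1]
gripper_width: 0.72
gripper_force: 0.0
(array([-0.0023, -0.0687, -0.0023]), array([ 0.05,  0.05, -0.3 ]))
```

```bash
python3 steer.py '[[0.72,-0.002,-0.035,0,0,0,-0.3],[0.72,-0.0023,-0.0687,0,0,0,-0.3],[0.72,-0.0023,-0.0687,0,0,0,-0.3],[0.72,-0.0023,-0.0687,0,0,0,-0.3]]'
python3 feed.py
```

```text
time_s: 22.0
tcp_pos: [0.4522, 0.3594, 0.1978]
ee_rot: [[1.0, -0.021, -0.001], [-0.021, -1.0, -0.001], [-0.001, 0.001, -1.0]]
wrist_force: [0.1, 0.3, 0.4]
gripper_width: 0.72
gripper_force: 0.0
n 48 [0.4543 0.376  0.0727] zmax 0.081
wrist n 1391 ext [0.4418 0.3333 0.0663] [0.468  0.3834 0.0803] ymid 0.3581
(array([ 0.0002, -0.0006,  0.0682]), array([0.04, 0.04, 0.06])) (array([ 0.0003, -0.0007,  0.1542]), array([0.04, 0.04, 0.06]))
```

```bash
python3 steer.py '[[0.72,0,0,0.045,0,0,0],[0.72,0,0,0.09,0,0,0],[0.72,0,0,0.125,0,0,0],[0.72,0,0,0.154,0,0,0],[0.72,0,0,0.154,0,0,0],[0.45,0,0,0.154,0,0,0],[0.45,0,0,0.154,0,0,0],[0.45,0,0,0.154,0,0,0]]'
python3 steer.py '[[0.45,0,0,0,0,0,0],[0.45,0,0,0,0,0,0]]'
python3 steer.py '[[0.45,0,0,-0.03,0,0,0],[0.45,0,0,-0.07,0,0,0],[0.45,0,0,-0.115,0,0,0],[0.45,0,0,-0.155,0,0,0],[0.45,0,0,-0.155,0,0,0]]'
python3 steer.py '[[0.45,0.007,0.047,0,0,0,8],[0.45,0.014,0.094,0,0,0,16],[0.45,0.021,0.141,0,0,0,24],[0.45,0.028,0.188,0,0,0,32],[0.45,0.035,0.235,0,0,0,40],[0.45,0.042,0.282,0,0,0,48],[0.45,0.049,0.329,0,0,0,56],[0.45,0.056,0.376,0,0,0,64]]'
python3 -c "
from h import *
print(go([.5051,-.1359,.2],down(-178.34)))"
```

```text
time_s: 22.9
tcp_pos: [0.4536, 0.3603, 0.0467]
ee_rot: [[1.0, -0.02, 0.003], [-0.02, -1.0, 0.003], [0.003, -0.003, -1.0]]
wrist_force: [1.2, -0.8, 2.0]
gripper_width: 0.572
gripper_force: 30.0
time_s: 23.1
tcp_pos: [0.4536, 0.3602, 0.0466]
ee_rot: [[1.0, -0.02, 0.003], [-0.02, -1.0, 0.003], [0.003, -0.003, -1.0]]
wrist_force: [0.4, -1.5, 6.7]
gripper_width: 0.571
gripper_force: 30.0
time_s: 23.6
tcp_pos: [0.4551, 0.362, 0.2068]
ee_rot: [[1.0, -0.019, 0.01], [-0.02, -1.0, 0.011], [0.01, -0.011, -1.0]]
wrist_force: [0.2, 1.0, -0.0]
gripper_width: 0.57
gripper_force: 30.0
time_s: 24.4
tcp_pos: [0.5003, -0.0195, 0.1995]
ee_rot: [[0.415, -0.91, 0.0], [-0.91, -0.415, 0.001], [-0.0, -0.001, -1.0]]
wrist_force: [1.4, 0.2, 0.1]
gripper_width: 0.574
gripper_force: 30.0
(array([ 0.1079,  0.044 , -0.0006]), array([-2.000e-02,  3.000e-02,  2.285e+01]))
```

```bash
python3 steer.py '[[0.45,0.036,0.015,0,0,0,8],[0.45,0.072,0.03,0,0,0,16],[0.45,0.1085,0.044,0,0,0,23],[0.45,0.1085,0.044,0,0,0,23],[0.45,0.1085,0.044,0,0,0,23],[0.45,0.1085,0.044,0,0,0,23]]'
python3 -c "
from h import *
print(go([.5051,-.1359,.02],down(-178.34)))"
```

```text
time_s: 25.0
tcp_pos: [0.5062, -0.134, 0.1993]
ee_rot: [[0.033, -0.999, -0.0], [-0.999, -0.033, 0.0], [-0.0, 0.0, -1.0]]
wrist_force: [-0.4, -0.5, -0.4]
gripper_width: 0.569
gripper_force: 30.0
(array([0.0019, 0.0011, 0.1793]), array([0.02, 0.02, 0.22]))
```

```bash
python3 steer.py '[[0.45,0.0017,0.002,0.04,0,0,0.3],[0.45,0.0017,0.002,0.08,0,0,0.3],[0.45,0.0017,0.002,0.12,0,0,0.3],[0.45,0.0017,0.002,0.15,0,0,0.3],[0.45,0.0017,0.002,0.165,0,0,0.3],[0.45,0.0017,0.002,0.174,0,0,0.3],[0.45,0.0017,0.002,0.178,0,0,0.3],[0.45,0.0017,0.002,0.178,0,0,0.3]]'
python3 steer.py '[[0.45,0,0,0,0,0,0],[0.45,0,0,0,0,0,0]]'
python3 -c "
from h import *
print(go([.5051,-.1359,.019],down(-178.34)))"
```

```text
time_s: 25.8
tcp_pos: [0.5051, -0.136, 0.022]
ee_rot: [[0.028, -1.0, 0.001], [-1.0, -0.028, -0.0], [0.0, -0.001, -1.0]]
wrist_force: [-0.0, 0.0, -0.3]
gripper_width: 0.571
gripper_force: 30.0
time_s: 26.0
tcp_pos: [0.5051, -0.1362, 0.0223]
ee_rot: [[0.027, -1.0, 0.002], [-1.0, -0.027, 0.0], [-0.0, -0.002, -1.0]]
wrist_force: [0.9, 0.6, 0.2]
gripper_width: 0.575
gripper_force: 30.0
(array([-0.0003,  0.    ,  0.0033]), array([-0.11,  0.01, -0.12]))
```

```bash
python3 steer.py '[[0.45,0,0,0.0015,0,0,0],[0.45,0,0,0.003,0,0,0],[0.45,0,0,0.003,0,0,0],[0.66,0,0,0.003,0,0,0],[0.66,0,0,0.003,0,0,0],[0.66,0,0,0.003,0,0,0]]'
python3 steer.py '[[0.66,0,0,-0.03,0,0,0],[0.66,0,0,-0.07,0,0,0],[0.66,0,0,-0.11,0,0,0],[0.66,0,0,-0.15,0,0,0],[0.66,0,0,-0.18,0,0,0],[0.66,0,0,-0.18,0,0,0]]'
python3 steer.py '[[0.72,-0.05,0.005,0,0,0,-8],[0.72,-0.1,0.01,0,0,0,-16],[0.72,-0.15,0.015,0,0,0,-24],[0.72,-0.2,0.02,0,0,0,-32],[0.72,-0.25,0.025,0,0,0,-40],[0.72,-0.3,0.03,0,0,0,-48],[0.72,-0.35,0.035,0,0,0,-56],[0.72,-0.4,0.04,0,0,0,-64]]' >/dev/null
python3 steer.py '[[0.72,0,0,0,0,0,-8],[0.72,0,0,0,0,0,-16],[0.72,0,0,0,0,0,-23],[0.72,0,0,0,0,0,-23],[0.72,0,0,0,0,0,-23],[0.72,0,0,0,0,0,-23]]'
python3 -c "
from h import *
print(go([.4525,.359,.2],down(-91.3)))"
```

```text
time_s: 26.6
tcp_pos: [0.5044, -0.1365, 0.0184]
ee_rot: [[0.026, -1.0, 0.0], [-1.0, -0.026, 0.0], [-0.0, -0.0, -1.0]]
wrist_force: [-0.0, -0.2, -0.4]
gripper_width: 0.652
gripper_force: 0.0
time_s: 27.2
tcp_pos: [0.5073, -0.1368, 0.2033]
ee_rot: [[0.027, -1.0, 0.01], [-1.0, -0.027, -0.001], [0.001, -0.01, -1.0]]
wrist_force: [0.8, -0.1, 1.3]
gripper_width: 0.655
gripper_force: 0.0
time_s: 28.6
tcp_pos: [0.454, 0.2601, 0.1981]
ee_rot: [[1.0, -0.028, -0.001], [-0.028, -1.0, -0.0], [-0.001, 0.0, -1.0]]
wrist_force: [-0.1, 0.6, -0.5]
gripper_width: 0.721
gripper_force: 0.0
(array([-0.0043, -0.0988, -0.002 ]), array([ 0.03,  0.03, -0.3 ]))
```

```bash
python3 steer.py '[[0.72,-0.002,-0.045,0,0,0,-0.3],[0.72,-0.0035,-0.085,0,0,0,-0.3],[0.72,-0.0043,-0.0988,0,0,0,-0.3],[0.72,-0.0043,-0.0988,0,0,0,-0.3],[0.72,-0.0043,-0.0988,0,0,0,-0.3]]'
python3 feed.py
```

```text
time_s: 29.1
tcp_pos: [0.4521, 0.3585, 0.198]
ee_rot: [[1.0, -0.021, -0.001], [-0.021, -1.0, -0.001], [-0.001, 0.001, -1.0]]
wrist_force: [0.6, -0.3, 0.8]
gripper_width: 0.72
gripper_force: 0.0
n 50 [0.4519 0.3752 0.0718] zmax 0.0778
wrist n 1413 ext [0.4415 0.333  0.066 ] [0.4665 0.3833 0.077 ] ymid 0.3582
(array([ 0.0002, -0.001 ,  0.0685]), array([0.03, 0.02, 0.04])) (array([ 0.0003, -0.0011,  0.1545]), array([0.03, 0.02, 0.04]))
```

```bash
python3 steer.py '[[0.72,0,-0.001,0.045,0,0,0],[0.72,0,-0.001,0.09,0,0,0],[0.72,0,-0.001,0.125,0,0,0],[0.72,0,-0.001,0.154,0,0,0],[0.72,0,-0.001,0.154,0,0,0],[0.45,0,-0.001,0.154,0,0,0],[0.45,0,-0.001,0.154,0,0,0],[0.45,0,-0.001,0.154,0,0,0]]' >/dev/null
python3 steer.py '[[0.45,0,0,0,0,0,0],[0.45,0,0,0,0,0,0]]'
python3 steer.py '[[0.45,0,0,-0.03,0,0,0],[0.45,0,0,-0.07,0,0,0],[0.45,0,0,-0.115,0,0,0],[0.45,0,0,-0.155,0,0,0],[0.45,0,0,-0.155,0,0,0]]'
python3 steer.py '[[0.45,0.007,0.049,0,0,0,8],[0.45,0.014,0.098,0,0,0,16],[0.45,0.021,0.147,0,0,0,24],[0.45,0.028,0.196,0,0,0,32],[0.45,0.035,0.245,0,0,0,40],[0.45,0.042,0.294,0,0,0,48],[0.45,0.049,0.343,0,0,0,56],[0.45,0.056,0.392,0,0,0,64]]'
python3 -c "
from h import *
print(go([.506,-.1659,.2],down(-178.34)))"
```

```text
time_s: 30.2
tcp_pos: [0.4535, 0.3611, 0.0466]
ee_rot: [[1.0, -0.02, 0.003], [-0.02, -1.0, 0.003], [0.003, -0.003, -1.0]]
wrist_force: [1.3, -0.5, 6.3]
gripper_width: 0.572
gripper_force: 30.0
time_s: 30.7
tcp_pos: [0.4549, 0.363, 0.2069]
ee_rot: [[1.0, -0.019, 0.01], [-0.019, -1.0, 0.011], [0.01, -0.011, -1.0]]
wrist_force: [0.2, 0.9, 0.2]
gripper_width: 0.57
gripper_force: 30.0
time_s: 31.5
tcp_pos: [0.4999, -0.0346, 0.1995]
ee_rot: [[0.415, -0.91, 0.0], [-0.91, -0.415, 0.001], [-0.0, -0.001, -1.0]]
wrist_force: [0.6, 0.5, 0.0]
gripper_width: 0.569
gripper_force: 30.0
(array([ 0.122 ,  0.0489, -0.0005]), array([-0.04,  0.03, 22.85]))
```

```bash
python3 steer.py '[[0.45,0.04,0.016,0,0,0,8],[0.45,0.08,0.032,0,0,0,16],[0.45,0.1225,0.049,0,0,0,23],[0.45,0.1225,0.049,0,0,0,23],[0.45,0.1225,0.049,0,0,0,23],[0.45,0.1225,0.049,0,0,0,23]]'
python3 -c "
from h import *
print(go([.506,-.1659,.02],down(-178.34)))"
```

```text
time_s: 32.1
tcp_pos: [0.507, -0.1639, 0.1993]
ee_rot: [[0.033, -0.999, -0.0], [-0.999, -0.033, 0.0], [-0.0, 0.0, -1.0]]
wrist_force: [-0.2, -0.5, -0.2]
gripper_width: 0.57
gripper_force: 30.0
(array([0.002 , 0.001 , 0.1793]), array([0.02, 0.03, 0.21]))
```

```bash
python3 steer.py '[[0.45,0.0017,0.0018,0.04,0,0,0.3],[0.45,0.0017,0.0018,0.08,0,0,0.3],[0.45,0.0017,0.0018,0.12,0,0,0.3],[0.45,0.0017,0.0018,0.15,0,0,0.3],[0.45,0.0017,0.0018,0.165,0,0,0.3],[0.45,0.0017,0.0018,0.174,0,0,0.3],[0.45,0.0017,0.0018,0.178,0,0,0.3],[0.45,0.0017,0.0018,0.178,0,0,0.3]]'
python3 steer.py '[[0.45,0,0,0.001,0,0,0],[0.45,0,0,0.003,0,0,0],[0.45,0,0,0.003,0,0,0],[0.45,0,0,0.003,0,0,0]]'
python3 -c "
from h import *
print(go([.506,-.1659,.019],down(-178.34)))"
```

```text
time_s: 32.9
tcp_pos: [0.5062, -0.1658, 0.022]
ee_rot: [[0.028, -1.0, 0.001], [-1.0, -0.028, -0.0], [0.0, -0.001, -1.0]]
wrist_force: [0.1, 0.1, -0.0]
gripper_width: 0.572
gripper_force: 30.0
time_s: 33.3
tcp_pos: [0.5066, -0.1661, 0.021]
ee_rot: [[0.028, -1.0, 0.003], [-1.0, -0.028, -0.0], [0.0, -0.003, -1.0]]
wrist_force: [-4.0, 3.2, 12.4]
gripper_width: 0.569
gripper_force: 30.0
(array([-0.0003,  0.0006,  0.002 ]), array([-0.17, -0.02, -0.07]))
```

```bash
python3 steer.py '[[0.66,0,0,0,0,0,0],[0.66,0,0,0,0,0,0],[0.66,0,0,0,0,0,0],[0.66,0,0,-0.03,0,0,0],[0.66,0,0,-0.07,0,0,0],[0.66,0,0,-0.12,0,0,0],[0.66,0,0,-0.17,0,0,0],[0.66,0,0,-0.2,0,0,0]]'
python3 steer.py '[[0.66,-0.05,0,-0.01,0,0,0],[0.66,-0.1,0,-0.02,0,0,0],[0.5,-0.13,0,-0.03,0,0,0],[0.4,-0.13,0,-0.03,0,0,0],[0.4,-0.13,0,-0.03,0,0,0]]'
python3 - <<'E'
from h import *
c=optics.capture("wrist");save(c,"w6");np.savez("w6.npz",**c)
print(go([.679,.0015,.2],down(-98.1)))
o=mask(c,(5,120,60),(20,255,255))
for s,ce,m in blob(o,10):
    if 290<ce[0]<365: print(s,ray(c,ce,.045).round(4))
E
```

```text
time_s: 34.1
tcp_pos: [0.5068, -0.1667, 0.2228]
ee_rot: [[0.027, -1.0, 0.006], [-1.0, -0.027, -0.001], [0.001, -0.006, -1.0]]
wrist_force: [1.0, -0.4, 0.3]
gripper_width: 0.661
gripper_force: 0.0
time_s: 34.6
tcp_pos: [0.5019, -0.0358, 0.2484]
ee_rot: [[0.028, -1.0, -0.0], [-1.0, -0.028, 0.0], [-0.0, 0.0, -1.0]]
wrist_force: [-0.1, 0.1, -0.7]
gripper_width: 0.471
gripper_force: 0.0
(array([-0.0333, -0.1783,  0.0478]), array([ 5.000e-02,  4.000e-02, -8.037e+01]))
[314  39   5  25 125] [[ 0.5113 -0.1638  0.045 ]]
[339  39   7  25 146] [[ 0.4845 -0.1644  0.045 ]]
[314  70   5  24 116] [[ 0.5105 -0.1346  0.045 ]]
[339  70   7  24 123] [[ 0.4835 -0.1352  0.045 ]]
[315 100   4  22  88] [[ 0.5093 -0.1049  0.045 ]]
[339 100   6  22 125] [[ 0.4826 -0.1058  0.045 ]]
[299 128   7  21 114] [[ 0.5244 -0.0753  0.045 ]]
[325 128   4  21  84] [[ 0.4975 -0.0761  0.045 ]]
[314 154   5  22 105] [[ 0.5082 -0.0462  0.045 ]]
[337 154   7  22 117] [[ 0.4811 -0.047   0.045 ]]
[345 331   8   7  22] [[0.4612 0.1763 0.045 ]]
[296 333   6   5  10] [[0.5244 0.1792 0.045 ]]
```

View pics/w6.png

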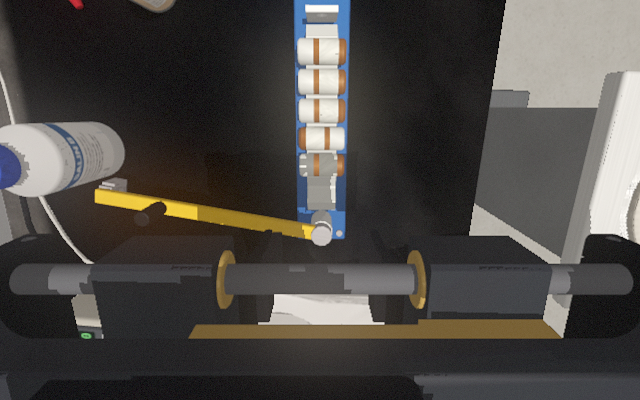

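```bash
python3 - <<'E'
from h import *
c=optics.capture("top")
o=mask(c,(5,60,80),(20,255,255))
for s,ce,m in blob(o,4):
    if 215<ce[0]<260 and 165<ce[1]<250: print(s,ce)
s=r.sense();print(s["tcp_pos"],s["joints"].round(0))
save(c,"top2",(215,165,260,250),6)
E
python3 steer.py '[[0.4,-0.004,-0.022,0,0,0,-8],[0.4,-0.008,-0.045,0,0,0,-16],[0.4,-0.012,-0.067,0,0,0,-24],[0.4,-0.017,-0.09,0,0,0,-32],[0.4,-0.021,-0.112,0,0,0,-40],[0.4,-0.025,-0.134,0,0,0,-48],[0.4,-0.03,-0.156,0,0,0,-56],[0.4,-0.0333,-0.178,0.01,0,0,-64]]'
python3 -c "
from h import *
print(go([.679,.0015,.15],down(-98.1)))"
```

```text
[230 237  12   5  50] [235.56 239.22]
[ 0.50168156 -0.03699821  0.24778923] [ 14.   9. -14.  -0. -67. -13.]
time_s: 35.5
tcp_pos: [0.6807, 0.0001, 0.2387]
ee_rot: [[0.912, -0.411, 0.002], [-0.411, -0.912, -0.0], [0.001, -0.0, -1.0]]
wrist_force: [-0.2, -0.5, 0.2]
gripper_width: 0.403
gripper_force: 0.0
(array([-0.0023, -0.0005,  0.0887]), array([-1.000e-02, -9.000e-02, -1.616e+01]))
```

View pics/top2.png

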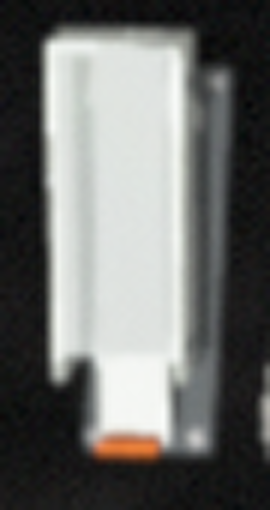

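```bash
python3 steer.py '[[0.4,-0.0023,-0.0005,0.03,0,0,-8],[0.4,-0.0023,-0.0005,0.06,0,0,-16.2],[0.4,-0.0023,-0.0005,0.09,0,0,-16.2],[0.4,-0.0023,-0.0005,0.12,0,0,-16.2],[0.4,-0.0023,-0.0005,0.15,0,0,-16.2],[0.4,-0.0023,-0.0005,0.164,0,0,-16.2],[0.3,-0.0023,-0.0005,0.164,0,0,-16.2],[0.3,-0.0023,-0.0005,0.164,0,0,-16.2]]'
python3 -c "
from h import *
print(go([.679,.0025,.0745],down(-98.1)))"
```

```text
time_s: 36.3
tcp_pos: [0.6781, 0.0023, 0.0752]
ee_rot: [[0.99, -0.144, 0.001], [-0.144, -0.99, -0.0], [0.001, 0.0, -1.0]]
wrist_force: [0.1, 1.2, 1.6]
gripper_width: 0.325
gripper_force: 0.0
(array([ 0.0009, -0.0003,  0.0007]), array([ 0.01, -0.08, -0.21]))
```

```bash
for i in 1 2; do python3 steer.py '[[0.3,-0.0007,0.0154,0,0,0,4.9],[0.3,-0.0026,0.0306,0,0,0,9.8],[0.3,-0.0058,0.0454,0,0,0,14.6],[0.3,-0.0103,0.0601,0,0,0,19.5],[0.3,-0.0161,0.0744,0,0,0,24.4],[0.3,-0.0229,0.0878,0,0,0,29.2],[0.3,-0.0309,0.1009,0,0,0,34.1],[0.3,-0.0401,0.1133,0,0,0,39]]'; done; python3 steer.py '[[0.3,0,0.004,0,0,0,1.3],[0.3,-0.0003,0.008,0,0,0,2.6],[0.3,-0.0003,0.01,0,0,0,3],[0.3,-0.0003,0.01,0,0,0,3]]'
```

```text
time_s: 37.1
tcp_pos: [0.6228, -0.1037, 0.077]
ee_rot: [[0.676, -0.737, 0.005], [-0.737, -0.676, 0.0], [0.003, -0.004, -1.0]]
wrist_force: [0.3, 1.2, 0.8]
gripper_width: 0.299
gripper_force: 0.4
time_s: 37.9
tcp_pos: [0.5127, -0.1512, 0.077]
ee_rot: [[0.062, -0.998, 0.007], [-0.998, -0.062, -0.001], [0.001, -0.007, -1.0]]
wrist_force: [1.2, 0.1, 0.7]
gripper_width: 0.301
gripper_force: 0.4
time_s: 38.3
tcp_pos: [0.5015, -0.151, 0.0749]
ee_rot: [[0.013, -1.0, 0.001], [-1.0, -0.013, -0.0], [0.0, -0.001, -1.0]]
wrist_force: [0.9, 1.0, 0.8]
gripper_width: 0.299
gripper_force: 0.3
```

```bash
python3 steer.py '[[0.3,0,0.001,0,0,0,0],[0.3,0,0.002,0,0,0,0],[0.3,0,0.002,0,0,0,0]]'; python3 steer.py '[[0.3,0,0.001,0,0,0,0],[0.3,0,0.002,0,0,0,0],[0.3,0,0.002,0,0,0,0]]';  python3 steer.py '[[0.3,0,0.001,0,0,0,0],[0.3,0,0.002,0,0,0,0],[0.3,0,0.002,0,0,0,0]]'
```

```text
time_s: 38.6
tcp_pos: [0.4994, -0.1511, 0.0744]
ee_rot: [[0.013, -1.0, 0.001], [-1.0, -0.013, -0.0], [0.0, -0.001, -1.0]]
wrist_force: [1.8, 0.4, -0.9]
gripper_width: 0.302
gripper_force: 0.9
time_s: 38.9
tcp_pos: [0.4993, -0.151, 0.0745]
ee_rot: [[0.013, -1.0, 0.005], [-1.0, -0.013, -0.0], [0.0, -0.005, -1.0]]
wrist_force: [6.8, -0.8, -4.1]
gripper_width: 0.304
gripper_force: 3.3
time_s: 39.2
tcp_pos: [0.4993, -0.151, 0.0748]
ee_rot: [[0.014, -1.0, 0.01], [-1.0, -0.014, -0.0], [0.0, -0.01, -1.0]]
wrist_force: [10.1, -0.6, -6.6]
gripper_width: 0.299
gripper_force: 5.0
```

```bash
python3 steer.py '[[0.4,0,-0.009,0,0,0,0],[0.4,0,-0.009,0,0,0,0],[0.4,0,-0.009,-0.03,0,0,0],[0.4,0,-0.009,-0.075,0,0,0],[0.5,0.04,-0.009,-0.115,0,0,0],[0.6,0.08,-0.009,-0.15,0,0,0],[0.6,0.12,-0.009,-0.17,0,0,0],[0.6,0.15,-0.009,-0.17,0,0,0]]'
python3 steer.py '[[0.6,0,0,0,0,0,0],[0.6,0,0,0,0,0,0]]'
python3 - <<'E'
from h import *
c=optics.capture("wrist");save(c,"w7");np.savez("w7.npz",**c)
E
```

```text
time_s: 40.0
tcp_pos: [0.506, -0.3035, 0.2486]
ee_rot: [[0.012, -1.0, 0.005], [-1.0, -0.012, -0.003], [0.003, -0.005, -1.0]]
wrist_force: [-0.2, 0.9, 1.0]
gripper_width: 0.59
gripper_force: 0.0
time_s: 40.2
tcp_pos: [0.5042, -0.3011, 0.2434]
ee_rot: [[0.011, -1.0, -0.003], [-1.0, -0.011, 0.002], [-0.002, 0.003, -1.0]]
wrist_force: [0.5, 0.5, -0.5]
gripper_width: 0.599
gripper_force: 0.0
```

View pics/w7.png

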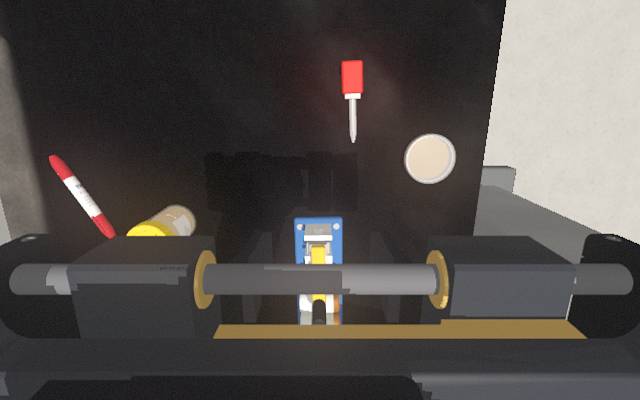

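```bash
cat > pin.py <<'E'
from h import *
c=optics.capture("wrist");hsv=mask(c,(0,140,90),(8,255,255))|mask(c,(172,140,90),(180,255,255))
g=cv2.cvtColor(c["pixels"],cv2.COLOR_RGB2GRAY)
for s,ce,m in blob(hsv,150):
    if 250<ce[0]<450 and ce[1]<200:
        ys,xs=np.nonzero(m);ctr=ray(c,ce,.012)[0]
        # shaft: bright pixels near below handle
        w=(g>90)&(g<=255);w[:,:int(ce[0])-25]=0;w[:,int(ce[0])+25:]=0;w[:int(s[1]+s[3]+9)]=0;w[int(s[1]+s[3]+60):]=0
        vy,vx=np.nonzero(w);q=ray(c,np.c_[vx,vy],.008)
        f=cv2.fitLine(q[:,:2].astype(np.float32),cv2.DIST_HUBER,0,.001,.001).ravel()
        d=f[:2]*np.sign(f[1]);tip=q[np.argmax(q[:,:2]@d)]
        rect=cv2.minAreaRect(np.c_[xs,ys].astype(np.float32));bp=ray(c,cv2.boxPoints(rect),.012)[:,:2]
        print("handle",ctr.round(4),"dir deg",np.degrees(np.arctan2(d[1],d[0])).round(2),"tip",tip.round(4),"dist",np.linalg.norm(tip[:2]-ctr[:2]).round(4),"shaft mid",f[2:].round(4),"dir tip-handle",np.degrees(np.arctan2(*(tip-ctr)[1::-1])).round(2),"\nbox",bp.round(4).tolist())
E
python3 pin.py
python3 -c "
from h import *
c=dict(np.load('w7.npz'));p=cloud(c);print(p[30:160:10,352].round(3))"
```

```text
handle [ 0.4707 -0.4075  0.012 ] dir deg 93.53 tip [ 0.4664 -0.3333  0.008 ] dist 0.0743 shaft mid [ 0.4676 -0.358 ] dir tip-handle 93.3 
box [[0.4838, -0.4247], [0.4594, -0.425], [0.4577, -0.3891], [0.4827, -0.3887]]
[[ 0.471 -0.457 -0.001]
 [ 0.471 -0.447 -0.001]
 [ 0.47  -0.437 -0.   ]
 [ 0.471 -0.425  0.011]
 [ 0.471 -0.414  0.012]
 [ 0.47  -0.403  0.012]
 [ 0.47  -0.393  0.012]
 [ 0.469 -0.382  0.009]
 [ 0.469 -0.371  0.009]
 [ 0.468 -0.359  0.01 ]
 [ 0.468 -0.348  0.01 ]
 [ 0.467 -0.336  0.007]
 [ 0.466 -0.323 -0.001]]
```

```bash
python3 -c "
from h import *
print(go([.4705,-.407,.05],down(-176.7)))"
```

```text
(array([0.1067, 0.0352, 0.1936]), array([ 0.14,  0.07, -2.56]))
```

```bash
python3 steer.py '[[0.5,0.035,0.012,0.02,0,0,-2.6],[0.5,0.07,0.024,0.05,0,0,-2.6],[0.5,0.1067,0.0352,0.09,0,0,-2.6],[0.5,0.1067,0.0352,0.13,0,0,-2.6],[0.5,0.1067,0.0352,0.17,0,0,-2.6],[0.5,0.1067,0.0352,0.1936,0,0,-2.6],[0.5,0.1067,0.0352,0.1936,0,0,-2.6],[0.5,0.1067,0.0352,0.1936,0,0,-2.6]]'
python3 -c "
from h import *
print(go([.4705,-.407,.0035],down(-176.7)))"
```

```text
time_s: 41.1
tcp_pos: [0.4724, -0.4075, 0.0512]
ee_rot: [[0.06, -0.998, -0.001], [-0.998, -0.06, -0.0], [0.0, 0.001, -1.0]]
wrist_force: [0.7, 1.2, 0.1]
gripper_width: 0.503
gripper_force: 0.0
(array([-0.0007,  0.0018,  0.0477]), array([ 0.03, -0.01,  0.13]))
```

```bash
python3 steer.py '[[0.5,-0.0005,0.0018,0.02,0,0,0],[0.5,-0.0005,0.0018,0.038,0,0,0],[0.5,-0.0005,0.0018,0.045,0,0,0],[0.5,-0.0005,0.0018,0.0475,0,0,0],[0.5,-0.0005,0.0018,0.0475,0,0,0],[0.1,-0.0005,0.0018,0.0475,0,0,0],[0.1,-0.0005,0.0018,0.0475,0,0,0],[0.1,-0.0005,0.0018,0.0475,0,0,0]]'
python3 steer.py '[[0.1,0,0,0,0,0,0],[0.1,0,0,0,0,0,0],[0.1,0,0,0,0,0,0]]'
```

```text
time_s: 41.9
tcp_pos: [0.4703, -0.408, 0.004]
ee_rot: [[0.058, -0.998, 0.001], [-0.998, -0.058, -0.001], [0.001, -0.001, -1.0]]
wrist_force: [1.2, -0.5, 1.2]
gripper_width: 0.311
gripper_force: 0.0
time_s: 42.2
tcp_pos: [0.4702, -0.4079, 0.0039]
ee_rot: [[0.058, -0.998, 0.0], [-0.998, -0.058, -0.0], [0.0, -0.0, -1.0]]
wrist_force: [-0.3, 0.7, 3.9]
gripper_width: 0.27
gripper_force: 30.0
```

```bash
python3 steer.py '[[0.1,0,0,-0.02,0,0,0],[0.1,0,0,-0.05,0,0,0],[0.1,0,0,-0.09,0,0,0],[0.1,0,0,-0.09,0,0,0],[0.1,0,0,-0.09,0,0,0]]'
python3 - <<'E'
from h import *
c=dict(np.load("w7.npz"));m=mask(c,(100,110,40),(128,255,255))
for v in range(218,236,2):
    xs=np.nonzero(m[v,285:350])[0]+285
    if len(xs)>4:
        P=ray(c,[(xs.min()-.5,v),(xs.max()+.5,v)],.01);print(v,P.mean(0)[:2].round(4),np.ptp(P[:,0]).round(4),"model x",round(.5003-.029*(P[0,1]-.029),4))
print(go([.5104,-.3195,.09],down(-178.34)))
E
```

```text
time_s: 42.7
tcp_pos: [0.4703, -0.4077, 0.0941]
ee_rot: [[0.058, -0.998, 0.002], [-0.998, -0.058, -0.0], [0.0, -0.002, -1.0]]
wrist_force: [-0.5, 0.9, -1.4]
gripper_width: 0.27
gripper_force: 30.0
218 [ 0.507  -0.2381] 0.0595 model x 0.508
220 [ 0.5069 -0.2355] 0.0622 model x 0.508
222 [ 0.5069 -0.2328] 0.0623 model x 0.5079
224 [ 0.5069 -0.2301] 0.0624 model x 0.5078
226 [ 0.5069 -0.2274] 0.0625 model x 0.5077
228 [ 0.5068 -0.2247] 0.0626 model x 0.5076
230 [ 0.5068 -0.2219] 0.0627 model x 0.5076
232 [ 0.5061 -0.2192] 0.0615 model x 0.5075
234 [ 0.5061 -0.2165] 0.0616 model x 0.5074
(array([-0.0858, -0.0452,  0.0041]), array([-0.11, -0.02,  1.64]))
```

```bash
python3 steer.py '[[0.1,-0.03,-0.013,0,0,0,0.8],[0.1,-0.06,-0.03,0,0,0,1.6],[0.1,-0.0855,-0.0445,0.01,0,0,1.6],[0.1,-0.0855,-0.0445,0.03,0,0,1.6],[0.1,-0.0855,-0.0445,0.05,0,0,1.6],[0.1,-0.0855,-0.0445,0.057,0,0,1.6],[0.1,-0.0855,-0.0445,0.057,0,0,1.6],[0.1,-0.0855,-0.0445,0.057,0,0,1.6]]'
python3 - <<'E'
from h import *
print(go([.5099,-.3195,.0362],down(-178.34)))
c=optics.capture("side");q=proj(c,[.508,-.26,.04])[0].astype(int);print(q)
save(c,"s1",(q[0]-50,q[1]-40,q[0]+50,q[1]+40),7)
E
```

```text
time_s: 43.5
tcp_pos: [0.5095, -0.3201, 0.0363]
ee_rot: [[0.03, -1.0, -0.0], [-1.0, -0.03, -0.0], [0.0, 0.0, -1.0]]
wrist_force: [0.6, 0.3, -1.0]
gripper_width: 0.272
gripper_force: 30.0
(array([-0.0006, -0.0004,  0.0001]), array([ 0.02, -0.01,  0.06]))
[397 250]
```

View pics/s1.png

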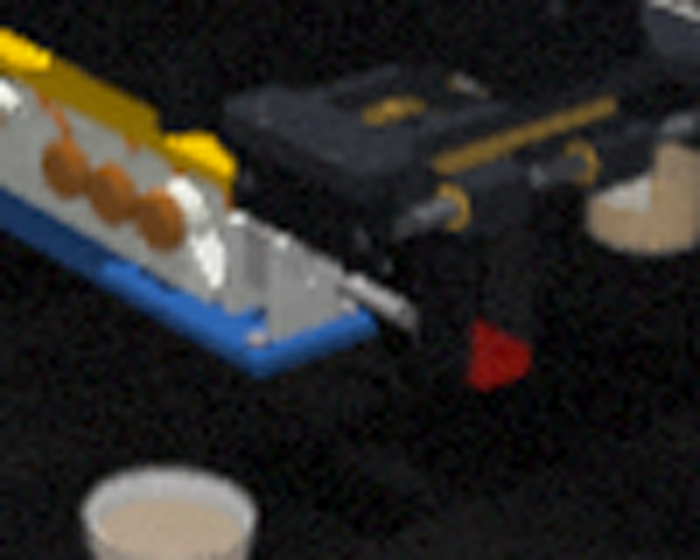

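```bash
python3 steer.py '[[0.1,-0.006,0,0,0,0,0],[0.1,-0.011,0,0,0,0,0],[0.1,-0.015,0,0,0,0,0],[0.1,-0.019,0,0,0,0,0],[0.1,-0.023,0,0,0,0,0],[0.1,-0.027,0,0,0,0,0],[0.1,-0.027,0,0,0,0,0]]'
python3 -c "
from h import *
print(r.sense()['moment'])"
```

```text
time_s: 44.25
tcp_pos: [0.5086, -0.2923, 0.0364]
ee_rot: [[0.031, -1.0, -0.0], [-1.0, -0.031, 0.0], [-0.0, 0.0, -1.0]]
wrist_force: [-0.7, -0.2, -1.2]
gripper_width: 0.271
gripper_force: 30.0
[ 0.09740741 -0.01188531 -0.06253218]
```

```bash
python3 steer.py '[[0.1,-0.005,0,0,0,0,0],[0.1,-0.01,0,0,0,0,0],[0.1,-0.014,0,0,0,0,0],[0.1,-0.018,0,0,0,0,0],[0.1,-0.018,0,0,0,0,0]]';python3 steer.py '[[0.1,-0.004,0,0,0,0,0],[0.1,-0.008,0,0,0,0,0],[0.1,-0.012,0,0,0,0,0],[0.1,-0.015,0,0,0,0,0],[0.1,-0.015,0,0,0,0,0]]'
```

```text
time_s: 44.75
tcp_pos: [0.5081, -0.2743, 0.0364]
ee_rot: [[0.031, -1.0, -0.0], [-1.0, -0.031, 0.0], [-0.0, 0.0, -1.0]]
wrist_force: [0.1, 0.3, -0.7]
gripper_width: 0.274
gripper_force: 30.0
time_s: 45.25
tcp_pos: [0.5077, -0.2594, 0.0364]
ee_rot: [[0.031, -1.0, -0.0], [-1.0, -0.031, 0.0], [-0.0, 0.0, -1.0]]
wrist_force: [0.8, 0.2, 0.3]
gripper_width: 0.269
gripper_force: 30.0
```

```bash
for i in 1 2 3 4; do python3 steer.py '[[0.1,-0.001,0,0,0,0,0],[0.1,-0.002,0,0,0,0,0],[0.1,-0.002,0,0,0,0,0]]' | grep -E "tcp|wrist|width"; done
```

```text
tcp_pos: [0.5076, -0.2578, 0.0364]
wrist_force: [0.6, -0.0, -1.2]
gripper_width: 0.267
tcp_pos: [0.5075, -0.2558, 0.0363]
wrist_force: [-0.1, 0.6, -0.9]
gripper_width: 0.268
tcp_pos: [0.5075, -0.2552, 0.0365]
wrist_force: [0.1, -6.6, -1.5]
gripper_width: 0.27
tcp_pos: [0.5076, -0.255, 0.0367]
wrist_force: [0.0, -14.4, -3.9]
gripper_width: 0.271
```

```bash
python3 steer.py '[[0.1,0.002,0,0,0,0,0],[0.5,0.002,0,0,0,0,0],[0.5,0.002,0,0,0,0,0],[0.5,0.002,0,0,0,0,0],[0.5,0.002,0,-0.03,0,0,0],[0.5,0.002,0,-0.08,0,0,0],[0.5,0.002,0,-0.13,0,0,0],[0.5,0.002,0,-0.18,0,0,0]]'
python3 steer.py '[[0.5,-0.05,0,-0.02,0,0,0],[0.5,-0.1,0,-0.04,0,0,0],[0.5,-0.15,0,-0.04,0,0,0],[0.5,-0.15,0,-0.04,0,0,0],[0.5,-0.15,0,-0.04,0,0,0]]'
python3 - <<'E'
from h import *
c=optics.capture("wrist");np.savez("w8.npz",**c);save(c,"w8",(220,0,420,235),2.5)
red=mask(c,(0,140,90),(8,255,255))|mask(c,(172,140,90),(180,255,255))
for s,ce,m in blob(red,60):
    if 250<ce[0]<450:
        ys,xs=np.nonzero(m);bp=ray(c,cv2.boxPoints(cv2.minAreaRect(np.c_[xs,ys].astype(np.float32))),.043);print(bp[:,:2].round(4).tolist())
E
```

```text
time_s: 47.25
tcp_pos: [0.5072, -0.2533, 0.2184]
ee_rot: [[0.031, -1.0, -0.0], [-1.0, -0.031, 0.0], [-0.0, 0.0, -1.0]]
wrist_force: [0.9, -0.0, -0.3]
gripper_width: 0.496
gripper_force: 0.0
time_s: 47.75
tcp_pos: [0.5029, -0.1021, 0.2568]
ee_rot: [[0.034, -0.999, 0.001], [-0.999, -0.034, 0.0], [-0.0, -0.001, -1.0]]
wrist_force: [-0.2, -0.5, 0.1]
gripper_width: 0.502
gripper_force: 0.0
[[0.5208, -0.2701], [0.4973, -0.2709], [0.4957, -0.2361], [0.5199, -0.2353]]
```

View pics/w8.png

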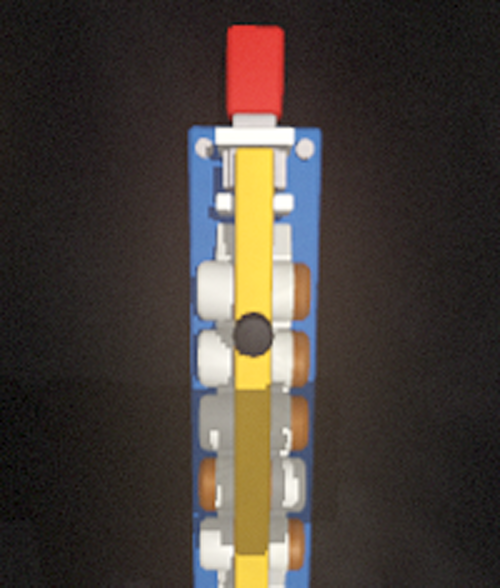

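```bash
python3 -c "
from station import r, optics
print(r.finish_job())"
```

```text
the job is handed in; nothing more can be done
None
```

I loaded all four amber vials from the feeder into cradles 1, 3, 4 and 5 (cradle 2 already held the fifth), swung the keeper shut against its stop, pushed the lock pin home to its shoulder, and handed the job in at about 48 s; the hand-in gave no verdict.

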